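# Refit the rollers of a tube mixer and clear up

### The job

The tube roller mixer has been cleaned and must go back together: take each roller lying in the blue cradle, lean one stub axle edge-first into a drive bore in the mixer's head, lower the other end into the open bearing opposite and slide the roller fully home against the head, then swing the red-edged keeper down flat over the bearings. Sort what is left lying about on the bench: markers lying flat in the white tray, the screwdriver lying flat in the green tray; leave the beaker, the brass weight and the petri dish where they stand.

Things in the scene. Friction and masses are not known exactly. Their poses are not given: they have to be found in the camera images.
- mixer: Tube roller mixer, white housing 176 wide (x), 236 long (y), fixed. Origin: centre of its underside. y is the roller axis. Grey drive head at the -y end: inner face at y = -61 mm, top 90 mm above the bench, back at y = -136 (knob to -148). Comb of open bearings at the +y end. Deck 30 mm, axles 66 mm above the bench; three roller places at x = -56, 0, +56 mm.
- bore_1 (a point): Centre of the mouth of drive bore 1 in the head's grey face; bore along the mixer's y (the hole runs to -y), 15.6 mm wide, 17 mm deep, no chamfer to speak of
- bore_2 (a point): Centre of the mouth of drive bore 2 in the head's grey face; bore along the mixer's y (the hole runs to -y), 15.6 mm wide, 17 mm deep, no chamfer to speak of
- bore_3 (a point): Centre of the mouth of drive bore 3 in the head's grey face; bore along the mixer's y (the hole runs to -y), 15.6 mm wide, 17 mm deep, no chamfer to speak of
- seat_1 (a point): Centre of a roller when fully home in place 1, 61 mm from the head's face. The open bearing opposite bore 1 is a U slot 16 mm wide with rounded lips in the black comb (mixer y = 72 to 78 mm), floor 58 mm, comb top 75 mm above the bench, free space behind. A roller cannot be lowered level, its barrel would land on the comb: one axle must enter its bore first, leaning
- seat_2 (a point): Centre of a roller when fully home in place 2, 61 mm from the head's face. The open bearing opposite bore 2 is a U slot 16 mm wide with rounded lips in the black comb (mixer y = 72 to 78 mm), floor 58 mm, comb top 75 mm above the bench, free space behind. A roller cannot be lowered level, its barrel would land on the comb: one axle must enter its bore first, leaning
- seat_3 (a point): Centre of a roller when fully home in place 3, 61 mm from the head's face. The open bearing opposite bore 3 is a U slot 16 mm wide with rounded lips in the black comb (mixer y = 72 to 78 mm), floor 58 mm, comb top 75 mm above the bench, free space behind. A roller cannot be lowered level, its barrel would land on the comb: one axle must enter its bore first, leaning
- keeper (a joint): Hinge of the keeper, a steel plate 166 mm wide, 24 mm deep, 3 mm thick, free edge painted red. 0 = flat over the bearings, 1.7 to 2.0 = standing open, leaning to the mixer's +y; stays where it is left (under 1 N at the edge). Hinge line along the mixer's x at y = +88 mm, 79 mm above the bench. Push it over from its +y side, then press it down.
- keeper_edge (a point): Middle of the keeper's free edge (24 mm from the hinge line)
- roller_1_c (a point): Centre of a loose roller (it may be absent), 0.12 kg: white barrel 26 mm in diameter and 120 mm long with grey rings, at each end a steel stub axle 14 mm in diameter and 18 mm long whose last 4 mm taper to 9 mm; 156 mm overall. Its y is the roller's axis; both ends are alike, and any roller fits any place.
- roller_2_c (a point): Centre of a loose roller (it may be absent), 0.12 kg: white barrel 26 mm in diameter and 120 mm long with grey rings, at each end a steel stub axle 14 mm in diameter and 18 mm long whose last 4 mm taper to 9 mm; 156 mm overall. Its y is the roller's axis; both ends are alike, and any roller fits any place.
- roller_3_c (a point): Centre of a loose roller (it may be absent), 0.12 kg: white barrel 26 mm in diameter and 120 mm long with grey rings, at each end a steel stub axle 14 mm in diameter and 18 mm long whose last 4 mm taper to 9 mm; 156 mm overall. Its y is the roller's axis; both ends are alike, and any roller fits any place.
- cradle: Blue comb cradle 186 x 104 mm, fixed, origin at the centre of its underside. Rollers lie across it along its y at x = -56, 0, +56 mm, axis 35 mm above the bench; their barrels rest in two notched rails (notches 28 mm wide, 11 mm deep) at y = -44 and +44 mm, 12 mm thick; between the rails is a floor 8 mm high.
- pen_tray: White tray for the markers, 120 x 192 x 22 mm, 4 mm walls and floor, long side along its y, fixed. Origin: centre of its underside
- tool_tray: Green tray for the screwdriver, same size and make, fixed. Origin: centre of its underside. Between the two tray places stands a fixed clear tube stand (60 mm high, on the bench left of the cradle), empty
- marker_red_c (a point): Red-capped marker (may be absent), 140 mm long, lying; the point is at mid-thickness (6.5 mm up), 21 mm from the middle of its length towards the end away from the cap (its +y), where the white barrel is 12 to 13 mm thick; the cap end (-y) has a clip, so it hardly rolls. Its y runs along it; grasp here, across it
- marker_blue_c (a point): Blue-capped marker (may be absent), 140 mm long, lying; the point is at mid-thickness (6.5 mm up), 21 mm from the middle of its length towards the end away from the cap (its +y), where the white barrel is 12 to 13 mm thick; the cap end (-y) has a clip, so it hardly rolls. Its y runs along it; grasp here, across it
- driver_c (a point): Small screwdriver with red handle (may be absent), 150 mm long, lying; the point is the middle of its handle (75 mm long, 15 to 17 mm thick), 7.5 mm up and 37 mm from the middle of its length, the blade lies to its -y. Its y runs along it; grasp here, across it
- beaker: Glass beaker, 55 mm across, 70 mm high; to be left alone. Origin: centre of its underside
- brass_weight: Brass weight, 32 mm across, 42 mm high; to be left alone. Origin: centre of its underside
- petri_dish: Petri dish, 87 mm across, 13 mm high; to be left alone. Origin: centre of its underside

How it is judged (in metres and radians):
On the way, in this order (a step that is already met when the one before it is completed fails the run):
1. every roller lies fully home in a place of the mixer, keeper still open (((distance between roller_1_c and seat_1 below 0.006 m and angle between the y axis of roller_1_c and the y axis of mixer, either way round below 0.05 rad) or (distance between roller_1_c and seat_2 below 0.006 m and angle between the y axis of roller_1_c and the y axis of mixer, either way round below 0.05 rad) or (distance between roller_1_c and seat_3 below 0.006 m and angle between the y axis of roller_1_c and the y axis of mixer, either way round below 0.05 rad)) and ((distance between roller_2_c and seat_1 below 0.006 m and angle between the y axis of roller_2_c and the y axis of mixer, either way round below 0.05 rad) or (distance between roller_2_c and seat_2 below 0.006 m and angle between the y axis of roller_2_c and the y axis of mixer, either way round below 0.05 rad) or (distance between roller_2_c and seat_3 below 0.006 m and angle between the y axis of roller_2_c and the y axis of mixer, either way round below 0.05 rad)) and ((distance between roller_3_c and seat_1 below 0.006 m and angle between the y axis of roller_3_c and the y axis of mixer, either way round below 0.05 rad) or (distance between roller_3_c and seat_2 below 0.006 m and angle between the y axis of roller_3_c and the y axis of mixer, either way round below 0.05 rad) or (distance between roller_3_c and seat_3 below 0.006 m and angle between the y axis of roller_3_c and the y axis of mixer, either way round below 0.05 rad)) and value of joint keeper above 1 rad), for 0.2 s.
2. the keeper lies flat over the bearings (value of joint keeper below 0.1 rad), for 0.2 s.
At the end, for the whole second after the job is handed in: Every roller present within 6 mm of a seat point and 0.05 rad of the mixer's axis; keeper under 0.1 rad; every marker present flat in the white tray, the screwdriver flat in the green one (point inside the walls, under 18 mm above tray underside, level within 0.09 rad); all at rest (((distance between roller_1_c and seat_1 below 0.006 m and angle between the y axis of roller_1_c and the y axis of mixer, either way round below 0.05 rad) or (distance between roller_1_c and seat_2 below 0.006 m and angle between the y axis of roller_1_c and the y axis of mixer, either way round below 0.05 rad) or (distance between roller_1_c and seat_3 below 0.006 m and angle between the y axis of roller_1_c and the y axis of mixer, either way round below 0.05 rad)) and ((distance between roller_2_c and seat_1 below 0.006 m and angle between the y axis of roller_2_c and the y axis of mixer, either way round below 0.05 rad) or (distance between roller_2_c and seat_2 below 0.006 m and angle between the y axis of roller_2_c and the y axis of mixer, either way round below 0.05 rad) or (distance between roller_2_c and seat_3 below 0.006 m and angle between the y axis of roller_2_c and the y axis of mixer, either way round below 0.05 rad)) and ((distance between roller_3_c and seat_1 below 0.006 m and angle between the y axis of roller_3_c and the y axis of mixer, either way round below 0.05 rad) or (distance between roller_3_c and seat_2 below 0.006 m and angle between the y axis of roller_3_c and the y axis of mixer, either way round below 0.05 rad) or (distance between roller_3_c and seat_3 below 0.006 m and angle between the y axis of roller_3_c and the y axis of mixer, either way round below 0.05 rad)) and value of joint keeper below 0.1 rad and x of marker_red_c in the frame of pen_tray between -0.054 and 0.054 m and y of marker_red_c in the frame of pen_tray between -0.065 and 0.065 m and z of each of marker_red_c, marker_blue_c in the frame of pen_tray below 0.018 m and angle between marker_red_c's own y axis and vertical between 1.48 and 1.66 rad and x of marker_blue_c in the frame of pen_tray between -0.054 and 0.054 m and y of marker_blue_c in the frame of pen_tray between -0.065 and 0.065 m and angle between marker_blue_c's own y axis and vertical between 1.48 and 1.66 rad and x of driver_c in the frame of tool_tray between -0.054 and 0.054 m and y of driver_c in the frame of tool_tray between -0.065 and 0.065 m and z of driver_c in the frame of tool_tray below 0.018 m and angle between driver_c's own y axis and vertical between 1.48 and 1.66 rad and linear speed of each of roller_1, roller_2, roller_3, marker_red, marker_blue, driver below 0.03 m/s); the robot touches nothing.
It fails at once if the beaker is pushed aside by more than 3 cm or tipped (distance of beaker from where it was at the start of the episode above 0.03 m or angle between beaker's own z axis and vertical above 0.4 rad).
It fails at once if the brass weight is pushed aside by more than 3 cm or tipped (distance of brass_weight from where it was at the start of the episode above 0.03 m or angle between brass_weight's own z axis and vertical above 0.4 rad).
It fails at once if the petri dish is pushed aside by more than 3 cm or tipped (distance of petri_dish from where it was at the start of the episode above 0.03 m or angle between petri_dish's own z axis and vertical above 0.4 rad).
Of roller_1, roller_2, roller_3 only 2 to 3 are there at a start; the rules pass over those that are not, and their reading is None.
Of marker_red, marker_blue, driver only 2 to 3 are there at a start; the rules pass over those that are not, and their reading is None.
At some moment in a run one of marker_red, marker_blue, driver may be knocked a few centimetres aside while the robot is not near it.
It also fails if it takes over 208 s, if anything falls off the work surface, if the arm or the gripper's body presses on something with over 40 N, if the wrist force passes 120 N, or if a joint passes its speed limit or range.

### The arm

A 6-joint arm with a two-finger parallel gripper is mounted at the origin on a cart in front of the work surface, level with it; the furniture and walls round the work are solid. World frame = base frame: x ahead of the robot, y to its left, z up, the work surface at z = 0. Lengths are in mm, angles in rad, forces in N, time in s.
With the tool pointing down it reaches from about 350 to 725 mm from the base axis. Payload 6 kg.
Tool frame: the origin (TCP) lies at the centre of the arm's flange, where the gripper is bolted on; the fingertips stand 173 mm ahead of it and the grasp point (between the pads) lies 155 mm ahead of it (robot.pinch_z is the z of the grasp point in the tool frame, in mm); z points along the fingers, y is the line along which they close (so a half turn about z gives the same grasp; the last joint's range is limited). The gripper opens to 85 mm and grips with 20 to 120 N. Pads are 22 mm wide; open, the fingers measure 114 mm over their backs; the gripper's body (76 mm by 85 mm) begins 54 mm behind the grasp point. The pads swing forward as they close: fully open they stand 13 mm farther back than shut.
Start: joints at [-0.843, 0.04, 0.085, 0, -1.615, -0.334], TCP at [230.239, -554.061, 404.661] pointing down, gripper open.
Joint ranges: [-2.56, 2.56], [-1.29, 2.01], [-1.08, 1.49], [-3.29, 1.98], [-2.81, -0.18], [-2.99, 2.99]. Speed limits (rad/s): [2.57, 2.57, 3.01, 3.14, 3.14, 3.14].

### API

Orientations are given as a unit quaternion [w, x, y, z].
In Python, from bench import robot, imaging gives the robot as it stands.
- The arm moves only by the tool send_rows, never from a script. Its argument "rows" is a list that holds one entry, the list of rows, each a list of 6 numbers: the shift along the tool's x, y, z in cm, then the turn, a rotation vector about the tool's x, y, z in rad. In form: [[[tx, ty, tz, rx, ry, rz], ...]]. A call has 1 to 10 rows; each row is the pose to reach, as a shift and turn from the pose commanded when the call began, along the tool's axes at that moment; what a row does not reach only later rows make up. A row lasts 1/12 s, in which the tool goes at most 41.7 mm and 7.16 degrees, less where a joint would pass 70% of its speed; a pose out of reach is approached as far as the arm can. A call with a gripper value outside its range is refused whole. "fingers" is the finger opening in cm, from 0 to 8.54, set as the call begins (left out, the last holds). The fingers move at their own pace and stop on an object; "newtons" is the grip in N (left out, the last holds). Time passes only in rows, so rows that repeat a pose let the fingers close. It gives the time, the measured TCP pose, the force, the opening and the grip force at its end, in the units of the state.
- robot.read_state(): the state, without advancing time (a new reading comes with each control period).
- imaging.snapshot(name): name is "scene" or "top" or "wrist"; returns the picture (480x640x3 uint8, red, green, blue); there is no depth.
- imaging.get_calibration(name): a dict with "camera_matrix" (3x3 intrinsics, pixels), "extrinsics" (4x4, takes a point from camera to world coordinates); the wrist camera has in their place "tool_from_camera" (4x4, takes a point from camera to tool coordinates, whose origin is the TCP and whose axes are the flange's). Camera axes: x right, y down, z forward; pixel columns grow to the right and rows downward; lengths in mm; the calibration is good to about 2 mm. A picture is of the moment at which its call begins: read the wrist's pose just before it. get_calibration takes no time and is no camera call.
- robot.hand_in(): hands the job in; it is judged then, once.
The state is a dict: "time_s": time; "joints": joint angles; "joint_vel": joint speeds; "joint_efforts": joint torques, N m; "tool_pos": TCP position; "tool_rot": TCP orientation; "force": force on the tool from outside, world axes, zero at the start; "ft_torque": the same for the moment, N m; "opening": opening from 0.0 (shut) to 1.0 (fully open); "finger_force": force on a finger pad.
Only numpy, scipy, OpenCV 4.12 (cv2) and the standard library are available. Lean on these libraries where they do the work, as an engineer would, in place of code of your own. Each camera call takes 0.05 s, during which the arm holds its last target. There are 200 camera calls.

## Working session

There is one attempt and no reset: what is moved stays moved. The work goes in short steps, Python scripts to look and compute and a tool call to move; the robot and the scene stay as the last step left them, time stands still between calls to the robot, and variables do not carry over. Pictures are saved under pics/ and viewed, at most 14 in all, crops included, and the job is handed in when it is done.

Besides the shell and the picture viewer there is one more tool, called after "Request:" as name([rows], argument=value, ...), one row to a line, values as JSON. send_rows: Moves the arm, as the interface text tells. Its arguments: {"type":"object","properties":{"rows":{"type":"array","items":{"type":"array","items":{"type":"array","items":{"type":"number"}}}},"fingers":{"type":"number"},"newtons":{"type":"number"}},"required":["rows"]}

```bash
ls; mkdir -p pics
python3 - <<'E'
from bench import robot, imaging
import cv2
for n in("top","scene"):
    cv2.imwrite(f"pics/{n}0.png",imaging.snapshot(n)[:,:,::-1])
    c=imaging.get_calibration(n);print(n,c["camera_matrix"].round(1).tolist(),c["extrinsics"].round(4).tolist())
c=imaging.get_calibration("wrist");print(c["camera_matrix"].tolist(),c["tool_from_camera"].round(4).tolist())
print(robot.read_state())
E
```

```text
pics
top [[441.5, 0.0, 323.5], [0.0, 441.5, 239.5], [0.0, 0.0, 1.0]] [[0.0207, -0.9862, 0.1642, 391.1933], [-0.9998, -0.0218, -0.0046, -20.4921], [0.0081, -0.164, -0.9864, 1116.9988], [0.0, 0.0, 0.0, 1.0]]
scene [[462.7, 0.0, 321.1], [0.0, 462.7, 239.9], [0.0, 0.0, 1.0]] [[-0.6566, -0.3099, 0.6876, -290.8365], [-0.7538, 0.3001, -0.5846, 685.3959], [-0.0252, -0.9022, -0.4306, 599.3442], [0.0, 0.0, 0.0, 1.0]]
[[330.5790404088342, 0.0, 319.17297279124386], [0.0, 330.5790404088342, 242.91861277125972], [0.0, 0.0, 1.0]] [[-0.0003, -0.9477, -0.3192, 82.2454], [1.0, -0.0005, 0.0006, 0.9875], [-0.0008, -0.3192, 0.9477, 31.4505], [0.0, 0.0, 0.0, 1.0]]
{'time_s': 0.1, 'joints': array([-8.43300000e-01,  4.07916481e-02,  8.39389873e-02, -3.89143489e-04,
       -1.61548644e+00, -3.33688813e-01]), 'joint_vel': array([ 8.50435249e-05, -1.89594016e-03,  2.73355748e-03,  1.67161540e-03,
       -2.51929392e-03,  1.19319606e-04]), 'joint_efforts': array([-4.54020541e-03, -3.69347441e+01,  3.48283017e+01,  6.95173010e+00,
       -4.51909218e-03,  1.73838868e-05]), 'tool_pos': array([ 230.3059073 , -554.03547314,  403.77522301]), 'tool_rot': array([-2.22698455e-04, -1.95642175e-01,  9.80675026e-01,  7.63694020e-04]), 'force': array([-0.70105105,  1.01212862, -0.54232003]), 'ft_torque': array([ 0.0140332 , -0.01172507,  0.0118555 ]), 'finger_force': 0.0, 'opening': 1.0007619558253216}
```

View pics/top0.png

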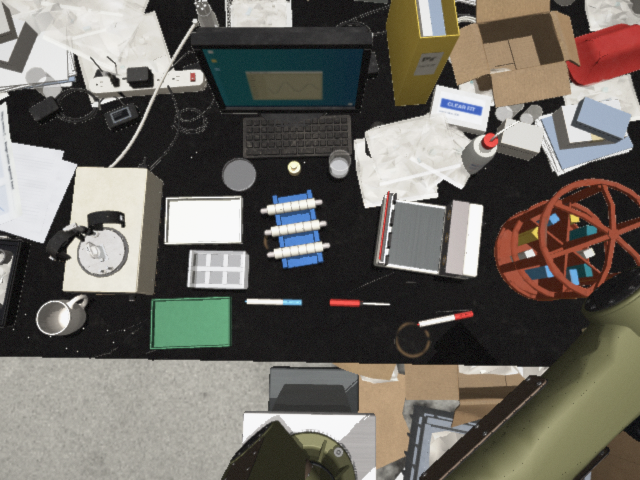

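View pics/scene0.png

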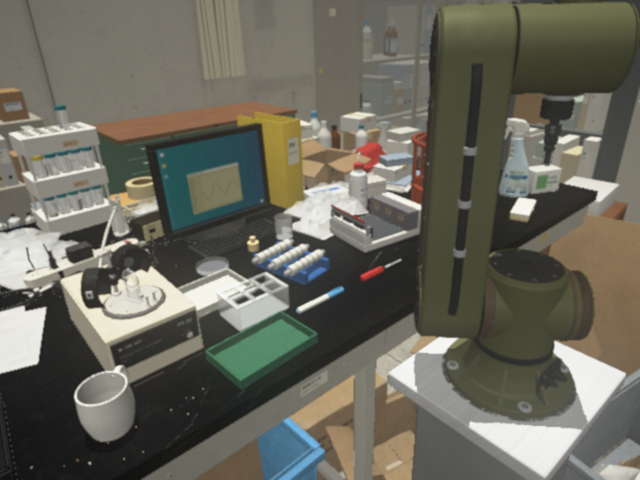

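Top view: blue marker (274,302), driver (345,303), red marker (446,318). There are three rollers around (295,228), the mixer is at (430,237) with its comb and keeper on the left, and the white and green trays are at (203,220) and (190,322).

```bash
cat > h.py <<'E'
from bench import robot, imaging
import numpy as np, cv2
from scipy.spatial.transform import Rotation as R
def T_tool(s=None):
    s=s or robot.read_state(); q=np.array(s["tool_rot"]); T=np.eye(4)
    T[:3,:3]=R.from_quat(q[[1,2,3,0]]).as_matrix(); T[:3,3]=s["tool_pos"]; return T
def cam(name,T=None):
    c=imaging.get_calibration(name)
    E=c["extrinsics"] if name!="wrist" else T@c["tool_from_camera"]
    return np.array(c["camera_matrix"]),np.array(E)
def p2w(KE,uv,z):
    K,E=KE; uv=np.atleast_2d(uv).astype(float); d=(E[:3,:3]@np.linalg.inv(K)@np.c_[uv,np.ones(len(uv))].T).T
    return E[:3,3]+d*((np.broadcast_to(z,len(uv))-E[2,3])/d[:,2])[:,None]
def w2p(KE,P):
    K,E=KE; P=np.atleast_2d(P); c=(P-E[:3,3])@E[:3,:3]; q=c@K.T; return q[:,:2]/q[:,2:]
def down(yaw,tilt=0):
    """tool down; tool y along world dir (yaw), i.e. y=(cos yaw,sin yaw,0); tilt = turn about tool y"""
    y=np.array([np.cos(yaw),np.sin(yaw),0]); z=np.array([0,0,-1.]); x=np.cross(y,z)
    return np.c_[x,y,z]@R.from_rotvec([0,tilt,0]).as_matrix()
def rel(pos,M,T=None):
    """shift cm/rotvec from T(current) to target"""
    T=T_tool() if T is None else T
    t=T[:3,:3].T@(np.array(pos)-T[:3,3])/10; r=R.from_matrix(T[:3,:3].T@M).as_rotvec()
    return np.r_[t,r].round(3)
def shot(fn,name="wrist",crop=None,f=1):
    T=T_tool(); im=imaging.snapshot(name)[:,:,::-1]; cv2.imwrite(f"pics/{fn}_raw.png",im); np.save(f"pics/{fn}_T.npy",T)
    if crop: im=im[crop[1]:crop[3],crop[0]:crop[2]]
    cv2.imwrite(f"pics/{fn}.png",cv2.resize(im,None,fx=f,fy=f,interpolation=cv2.INTER_CUBIC)); return T
E
python3 - <<'E'
from h import *
k=cam("top")
for n,u,z in [("rolA0",(262,209),35),("rolA1",(328,202),35),("rolB0",(265,234),35),("rolB1",(328,225),35),("rolC0",(266,255),35),("rolC1",(331,246),35),("blue",(274,302),6),("drv",(345,303),7),("red",(446,318),6),("white",(203,220),22),("green",(190,322),22),("beak",(339,163),40),("brass",(294,168),30),("petri",(239,175),10),("mix_hd_t",(482,205),90),("mix_hd_b",(474,278),90),("mix_cmb_t",(390,193),79),("mix_cmb_b",(376,264),79)]:
    print(n,p2w(k,u,z)[0,:2].round(0))
print(rel([470,-60,420],down(0)),rel([470,-60,420],down(np.pi)))
E
```

```text
rolA0 [645. 130.]
rolA1 [667. -35.]
rolB0 [582. 120.]
rolB1 [608. -36.]
rolC0 [529. 116.]
rolC1 [555. -44.]
blue [416.  94.]
drv [417. -82.]
red [ 385. -334.]
white [617. 280.]
green [363. 295.]
beak [769. -61.]
brass [756.  54.]
petri [740. 198.]
mix_hd_t [ 654. -403.]
mix_hd_b [ 479. -378.]
mix_cmb_t [ 682. -184.]
mix_cmb_b [ 508. -151.]
[-4.1092e+01  3.6427e+01 -1.5700e+00  1.0000e-03 -2.0000e-03  1.9650e+00] [-4.1092e+01  3.6427e+01 -1.5700e+00  1.0000e-03  1.0000e-03 -1.1770e+00]
```

```bash
python3 -c "
from h import *
print(rel([520,-150,390],down(np.pi)))"
```

```text
[-4.2256e+01  2.6192e+01  1.4130e+00  1.0000e-03  1.0000e-03 -1.1770e+00]
```

Request:
send_rows([
  [[-4.2, 2.6, 0, 0, 0, -0.12], [-8.4, 5.2, 0, 0, 0, -0.24], [-12.6, 7.8, 0, 0, 0, -0.36], [-16.8, 10.4, 0, 0, 0, -0.48], [-21, 13, 0, 0, 0, -0.6], [-25.2, 15.6, 0, 0, 0, -0.72], [-29.4, 18.2, 0, 0, 0, -0.84], [-33.6, 20.8, 0.5, 0, 0, -0.96], [-37.8, 23.4, 1, 0, 0, -1.08], [-42.2, 26.2, 1.4, 0, 0, -1.177]],
], fingers=8.5)

```text
time_s: 0.93
tool_pos: [473.6, -213.7, 396.5]
tool_rot: [-0.0, 0.709, -0.705, 0.0]
force: [2.2, -1.4, 0.3]
opening: 0.999
finger_force: 0.0
```

```bash
python3 -c "
from h import *
print(rel([520,-150,390],down(np.pi)))"
```

```text
[-6.336e+00 -4.683e+00  6.540e-01 -0.000e+00  0.000e+00  6.000e-03]
```

Request:
send_rows([
  [[-3, -2.3, 0.3, 0, 0, 0], [-6.3, -4.7, 0.6, 0, 0, 0], [-6.3, -4.7, 0.6, 0, 0, 0], [-6.3, -4.7, 0.6, 0, 0, 0]],
])

```text
time_s: 1.27
tool_pos: [520.8, -150.9, 389.3]
tool_rot: [0.001, 0.708, -0.706, -0.001]
force: [-0.5, -0.1, 0.0]
opening: 0.999
finger_force: 0.0
```

```bash
python3 -c "
from h import *
print(shot('w1',f=1.25).round(3).tolist())"
```

```text
[[0.003, -1.0, -0.003, 520.801], [-1.0, -0.003, 0.0, -150.917], [-0.0, 0.003, -1.0, 389.287], [0.0, 0.0, 0.0, 1.0]]
```

View pics/w1.png

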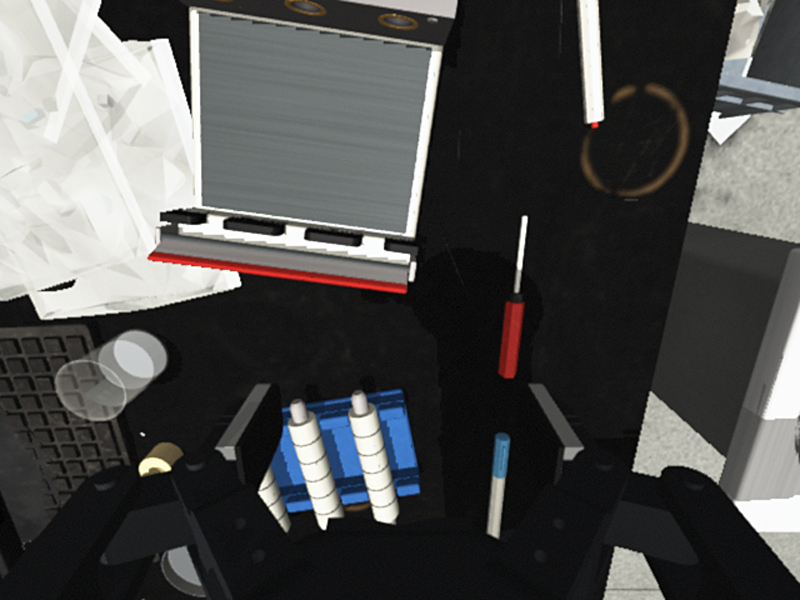

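```bash
python3 -c "
from h import *
print(rel([575,-170,310],down(np.pi,0.5)))"
```

```text
[ 1.805e+00 -5.489e+00  7.984e+00  1.000e-03  5.000e-01  2.000e-03]
```

Request:
send_rows([
  [[0.6, -1.8, 2.7, 0, 0.12, 0], [1.2, -3.6, 5.3, 0, 0.24, 0], [1.8, -5.5, 8, 0, 0.36, 0], [1.8, -5.5, 8, 0, 0.5, 0], [1.8, -5.5, 8, 0, 0.5, 0], [1.8, -5.5, 8, 0, 0.5, 0], [1.8, -5.5, 8, 0, 0.5, 0]],
])

```text
time_s: 1.9
tool_pos: [574.6, -171.4, 312.5]
tool_rot: [-0.173, -0.685, 0.686, -0.175]
force: [0.1, 0.4, 0.9]
opening: 0.994
finger_force: 0.0
```

```bash
python3 -c "
from h import *
print(shot('w2',crop=(80,0,480,480),f=1.25).round(3).tolist())
im=cv2.imread('pics/w2_raw.png'); cv2.imwrite('pics/w2.png',cv2.resize(im[0:400,60:500],None,fx=1.5,fy=1.5,interpolation=cv2.INTER_CUBIC))"
```

```text
[[-0.002, -1.0, 0.002, 574.571], [-0.879, 0.001, -0.476, -171.436], [0.476, -0.003, -0.879, 312.466], [0.0, 0.0, 0.0, 1.0]]
```

View pics/w2.png

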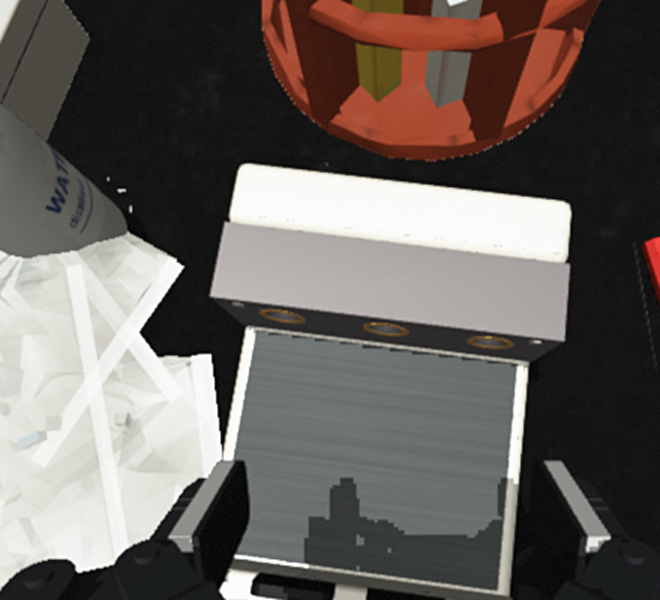

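Bores at raw pixels of about (248,211), (317,219) and (387,228). Next I segment the rings and fit the mixer pose.

```bash
cat > fit.py <<'E'
from h import *
from scipy.optimize import least_squares
def rings(fn,guess,r=22):
    im=cv2.imread(f'pics/{fn}_raw.png').astype(int); b,g,rr=im[...,0],im[...,1],im[...,2]; out=[]
    for u,v in guess:
        m=np.zeros(im.shape[:2],np.uint8); u,v=int(u),int(v)
        sl=(slice(max(v-11,0),v+12),slice(max(u-r,0),u+r+1)); m[sl]=((rr-b)[sl]>35)
        ys,xs=np.nonzero(m); out.append(((xs.min()+xs.max())/2,(ys.min()+ys.max())/2)); print(fn,xs.min(),xs.max(),ys.min(),ys.max())
    return np.array(out)
T1=np.load('pics/w1_T.npy');T2=np.load('pics/w2_T.npy');k1,k2=cam('wrist',T1),cam('wrist',T2)
r2=rings('w2',[(248,211),(317,219),(387,228)])
r1=rings('w1',[(319,16)])
print(p2w(k2,r2,66).round(1).tolist()); 
bx=np.array([-56,0,56.])
slots1=np.array([(214.5,217),(294,231),(373.5,243)])/1.25
print(p2w(k1,slots1,75).round(1).tolist())
A=np.c_[[-56,0,56],[-61]*3,[66]*3].astype(float); S=np.c_[[-56,0,56],[75]*3,[75]*3].astype(float)
def W(p,X): c,s=np.cos(p[2]),np.sin(p[2]); return X@np.array([[c,s,0],[-s,c,0],[0,0,1]])+[p[0],p[1],0]
# image left = +x world = mixer +x ; ring order left->right = +56,0,-56
f=lambda p:np.r_[(w2p(k2,W(p,A[::-1]))-r2).ravel(),(w2p(k1,W(p,S[::-1]))-slots1).ravel(),(w2p(k1,W(p,A[:1]))-r1).ravel()]
q=least_squares(f,[580,-290,-.127],x_scale=[1,1,.01],loss='soft_l1'); print(q.x.round(4),q.fun.reshape(-1,2).round(1).tolist())
q=least_squares(lambda p:f(p)[:6],[580,-290,-.127],x_scale=[1,1,.01]); print('rings only',q.x.round(4),q.fun.reshape(-1,2).round(1).tolist())
E
python3 fit.py
```

```text
w2 233 263 206 215
w2 302 331 215 223
w2 371 401 224 232
w1 303 333 11 23
[[631.8, -328.6, 66.0], [576.6, -321.4, 66.0], [521.2, -313.9, 66.0]]
[[644.1, -197.7, 75.0], [591.2, -188.4, 75.0], [537.1, -180.4, 75.0]]
[ 5.834563e+02 -2.611474e+02 -1.195000e-01] [[0.0, 0.2], [0.5, -0.4], [0.7, -1.4], [-3.9, 5.2], [-1.2, 2.1], [0.3, 0.4], [0.3, -1.5]]
rings only [ 5.845367e+02 -2.608343e+02 -1.317000e-01] [[-0.3, -0.1], [0.1, 0.1], [0.2, -0.0]]
```

```bash
python3 -c "
from h import *
im=cv2.imread('pics/w1_raw.png').astype(int); m=((im[...,2]>150)&(im[...,1]<60)&(im[...,0]<60)); m[:200]=0;m[240:]=0;m[:,:118]=0;m[:,327:]=0
ys,xs=np.nonzero(m); L=[(x,ys[xs==x].max()) for x in np.unique(xs)]; L=np.array(L)
P=p2w(cam('wrist',np.load('pics/w1_T.npy')),L,102); c=np.polyfit(P[:,0],P[:,1],1); print('keeper yaw',np.arctan(c[0]),P[[0,-1]].round(1).tolist())
print(rel([595,90,330],down(np.pi+0.134)))"
```

```text
keeper yaw -0.1360032027594357 [[677.2, -175.7, 102.0], [515.6, -153.9, 102.0]]
[-22.188  -1.996 -13.924   0.03   -0.496  -0.134]
```

Request:
send_rows([
  [[-3.6, -0.3, -2.3, 0, -0.12, -0.02], [-7.2, -0.6, -4.6, 0, -0.24, -0.05], [-10.8, -1, -7, 0, -0.36, -0.08], [-14.4, -1.3, -9.2, 0.02, -0.48, -0.11], [-18, -1.6, -11.4, 0.03, -0.496, -0.134], [-22.2, -2, -13.9, 0.03, -0.496, -0.134], [-22.2, -2, -13.9, 0.03, -0.496, -0.134], [-22.2, -2, -13.9, 0.03, -0.496, -0.134], [-22.2, -2, -13.9, 0.03, -0.496, -0.134], [-22.2, -2, -13.9, 0.03, -0.496, -0.134]],
])

```text
time_s: 2.78
tool_pos: [594.9, 90.1, 327.5]
tool_rot: [0.001, 0.753, -0.658, -0.0]
force: [0.9, -0.6, -0.0]
opening: 1.003
finger_force: 0.0
```

```bash
python3 -c "
from h import *
print(shot('w3',f=1.25).round(3).tolist())"
```

```text
[[0.135, -0.991, -0.002, 594.921], [-0.991, -0.135, -0.001, 90.06], [0.001, 0.002, -1.0, 327.537], [0.0, 0.0, 0.0, 1.0]]
```

View pics/w3.png

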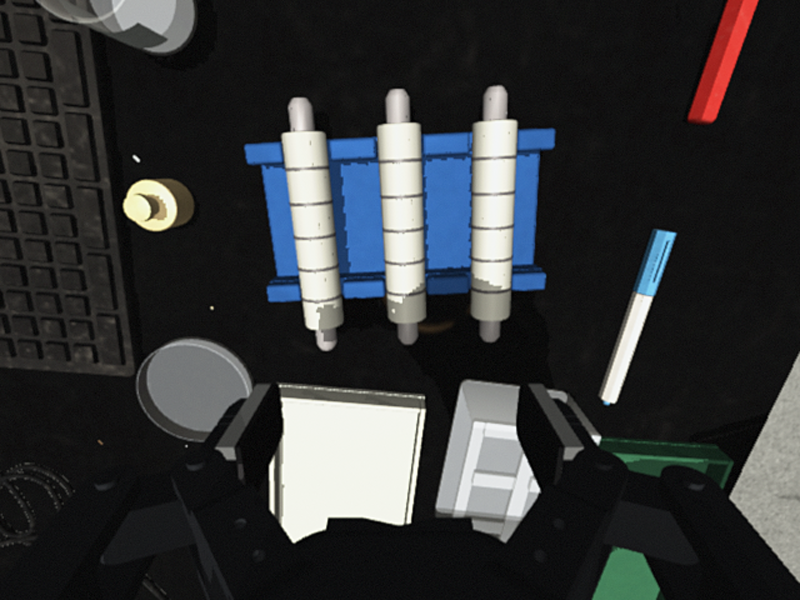

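Rollers seen: axle tips at display pixels (300,97)-(326,350), (398,89)-(408,343) and (495,86)-(490,341).

```bash
python3 -c "
from h import *
k=cam('wrist',np.load('pics/w3_T.npy'))
for n,a,b in [('A',(300,97),(326,350)),('B',(398,89),(408,343)),('C',(495,86),(490,341))]:
    P=p2w(k,np.array([a,b])/1.25,35); d=P[0]-P[1]; print(n,P.mean(0).round(1),np.linalg.norm(d).round(1),(np.arctan2(-d[0],d[1])).round(4)%np.pi)
# cradle rail outer corners z~40
P=p2w(k,np.array([(246,145),(554,129),(268,301),(545,289)])/1.25,41); print(P.round(1).tolist())
P=p2w(k,np.array([(656,232),(606,403)])/1.25,6.5); print('blue',P.round(1).tolist())
print(rel([550,35,240],down(np.pi+0.137)))
"
```

```text
A [652.1  58.8  35. ] 158.4 0.17239265358979328
B [596.9  46.6  35. ] 157.3 0.17819265358979308
C [541.9  37.6  35. ] 157.5 0.18739265358979296
[[693.6, 10.6, 41.0], [519.7, -21.6, 41.0], [677.8, 104.0, 41.0], [501.3, 72.0, 41.0]]
blue [[420.4, 29.5, 6.5], [414.8, 167.4, 6.5]]
[ 4.806e+00  5.162e+00  8.744e+00  3.000e-03 -2.000e-03 -2.000e-03]
```

```bash
python3 -c "
from h import *
print(rel([542,38,250],down(np.pi+0.18)),rel([542,38,190],down(np.pi+0.18)))
"
```

```text
[ 4.403e+00  5.917e+00  7.746e+00  3.000e-03 -2.000e-03 -4.500e-02] [ 4.3930e+00  5.9000e+00  1.3746e+01  3.0000e-03 -2.0000e-03 -4.5000e-02]
```

Request:
send_rows([
  [[1.5, 2, 2.6, 0, 0, -0.02], [3, 4, 5.2, 0, 0, -0.045], [4.4, 5.9, 7.7, 0.003, -0.002, -0.045], [4.4, 5.9, 7.7, 0.003, -0.002, -0.045], [4.4, 5.9, 10.7, 0.003, -0.002, -0.045], [4.4, 5.9, 13.75, 0.003, -0.002, -0.045], [4.4, 5.9, 13.75, 0.003, -0.002, -0.045], [4.4, 5.9, 13.75, 0.003, -0.002, -0.045]],
], fingers=4.6)

```text
time_s: 3.5
tool_pos: [541.6, 37.8, 188.7]
tool_rot: [0.002, 0.768, -0.641, -0.001]
force: [0.6, 0.2, 0.2]
opening: 0.539
finger_force: 0.0
```

Request:
send_rows([
  [[0, 0, 0, 0, 0, 0], [0, 0, 0, 0, 0, 0], [0, 0, 0, 0, 0, 0], [0, 0, 0, 0, 0, 0], [0, 0, 0, 0, 0, 0], [0, 0, 0, 0, 0, 0]],
], fingers=0, newtons=50)

```text
time_s: 4.0
tool_pos: [542.9, 38.8, 191.8]
tool_rot: [-0.001, 0.768, -0.64, 0.001]
force: [0.3, -0.6, 7.0]
opening: 0.284
finger_force: 49.2
```

```bash
python3 -c "
from h import *
print(T_tool().round(3).tolist())
"
```

```text
[[0.18, -0.984, 0.003, 542.859], [-0.984, -0.18, -0.001, 38.828], [0.001, -0.003, -1.0, 191.815], [0.0, 0.0, 0.0, 1.0]]
```

```bash
cat >> h.py <<'E'
MX=[584.5,-260.8,-0.133]
def m2w(p):
    c,s=np.cos(MX[2]),np.sin(MX[2]); return np.array([MX[0]+c*p[0]-s*p[1],MX[1]+s*p[0]+c*p[1],p[2]])
def place(x,th,d,off=(0,0,156.8),y0=-63.5,z0=66):
    a=np.array([0,np.cos(th),np.sin(th)]); C=m2w(np.array([x,y0,z0])+a*(78-d))
    M=down(np.pi+MX[2],-th); return C-M@np.array(off),M
def tip(off=(0,0,156.8),T=None):
    """mixer-frame head tip, centre, tilt of held roller by measured pose"""
    T=T_tool() if T is None else T
    c=T[:3,:3]@np.array(off)+T[:3,3]; t=c+T[:3,0]*78; co,s=np.cos(MX[2]),np.sin(MX[2])
    f=lambda p:np.array([co*(p[0]-MX[0])+s*(p[1]-MX[1]),-s*(p[0]-MX[0])+co*(p[1]-MX[1]),p[2]]).round(1)
    return f(t),f(c),round(float(-np.arcsin(T[2,0])),3)
E
python3 -c "
from h import *
T=T_tool(); p,M=place(-56,.32,-15,(1.2,0,156.8)); print(p)
print(rel([543,38,310],down(np.pi+.18)));
T[2,3]=310
print(rel(p+[0,0,15],M,T))
"
```

```text
[ 525.89072585 -276.57328893  244.47228357]
[ 9.8000e-02 -3.3000e-02 -1.1818e+01 -3.0000e-03 -1.0000e-03  1.0000e-03]
[30.712  7.37   5.068  0.047 -0.318  0.312]
```

Request:
send_rows([
  [[0, 0, -4, 0, 0, 0], [0, 0, -8, 0, 0, 0], [0, 0, -11.8, 0, 0, 0]],
], newtons=80)

```text
time_s: 4.25
tool_pos: [541.7, 38.8, 309.2]
tool_rot: [0.001, 0.768, -0.64, -0.0]
force: [1.8, 1.6, -0.7]
opening: 0.278
finger_force: 78.5
```

Request:
send_rows([
  [[3.5, 0.8, 0, 0, 0, 0.05], [7, 1.6, 0, 0.01, -0.05, 0.1], [10.5, 2.4, 0, 0.02, -0.1, 0.15], [14, 3.2, 0, 0.03, -0.2, 0.2], [18, 4.2, 0, 0.04, -0.25, 0.25], [22, 5.2, 0, 0.04, -0.3, 0.31], [26, 6.2, 1, 0.047, -0.318, 0.312], [30.7, 7.4, 3, 0.047, -0.318, 0.312], [30.7, 7.4, 5, 0.047, -0.318, 0.312], [30.7, 7.4, 5, 0.047, -0.318, 0.312]],
])

```text
time_s: 5.08
tool_pos: [522.7, -278.9, 251.9]
tool_rot: [0.117, -0.648, 0.745, 0.11]
force: [-0.5, 0.8, -2.6]
opening: 0.28
finger_force: 78.8
```

Request:
send_rows([
  [[0, 0, 0, 0, 0, 0], [0, 0, 0, 0, 0, 0], [0, 0, 0, 0, 0, 0]],
])

```text
time_s: 5.33
tool_pos: [525.0, -275.7, 259.4]
tool_rot: [0.119, -0.651, 0.743, 0.105]
force: [-0.2, -0.1, -0.0]
opening: 0.277
finger_force: 78.8
```

```bash
python3 -c "
from h import *
o=(1.2,0,156.8);print(tip(o));p,M=place(-56,.32,-15,o);print(rel(p,M)); shot('w4',f=1.25)
"
```

```text
(array([-57.2, -48.8,  85.7]), array([-57.3,  25.3, 110.1]), 0.318)
[ 5.420e-01 -1.010e-01  1.398e+00  2.000e-03 -2.000e-03  1.000e-03]
```

View pics/w4.png

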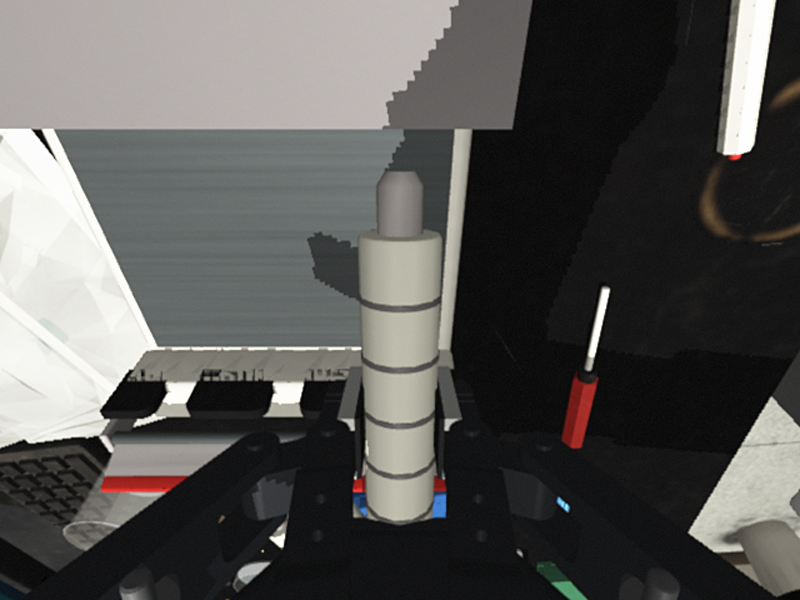

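The roller is held straight: its tip is at display (400,171), with the head's top edge at row 129.

```bash
python3 -c "
from h import *
T=np.load('pics/w4_T.npy');k=cam('wrist',T); q=lambda v:w2p(k,(T[:3,:3]@np.array(v)+T[:3,3]))*1.25
print('tip top',q([79.2,0,156.8-4.5]),'axis',q([79.2,0,156.8]),'axle root',q([61.2,0,156.8-7]), 'barrel',q([61.2,0,156.8-13]))
print('head edge pred',[ (w2p(k,m2w([x,-61,90]))*1.25).round(1).tolist() for x in(-88,0)])
k2=cam('wrist',np.load('pics/w2_T.npy'));print('w2 edge',[(w2p(k2,m2w([x,-61,90]))-[60,0])*1.5 for x in(-88,0,88)])
"
```

```text
tip top [[396.97826277 173.3499219 ]] axis [[397.03941032 173.01847087]] axle root [[397.07197175 239.36752987]] barrel [[396.99042532 243.16326518]]
head edge pred [[[514.0, 132.7]], [[178.9, 132.6]]]
w2 edge [array([[565.79618094, 341.37416677]]), array([[384.54660436, 318.32871457]]), array([[206.5076433, 295.6914845]])]
```

```bash
sed -i 's/MX=\[584.5/MX=[585.7/' h.py; python3 -c "
from h import *
o=(1.5,0,156.8)
for d in(-15,-6,0,3): p,M=place(-56,.32,d,o);print(rel(p,M))
"
```

```text
[ 5.08e-01 -2.20e-01  1.40e+00  2.00e-03 -2.00e-03  1.00e-03]
[ 1.408e+00 -2.190e-01  1.401e+00  2.000e-03 -2.000e-03  1.000e-03]
[ 2.008e+00 -2.180e-01  1.402e+00  2.000e-03 -2.000e-03  1.000e-03]
[ 2.308e+00 -2.180e-01  1.403e+00  2.000e-03 -2.000e-03  1.000e-03]
```

Request:
send_rows([
  [[0.5, -0.22, 0.7, 0.002, -0.002, 0], [0.5, -0.22, 1.4, 0.002, -0.002, 0], [0.5, -0.22, 1.4, 0.002, -0.002, 0], [1, -0.22, 1.4, 0.002, -0.002, 0], [1.4, -0.22, 1.4, 0.002, -0.002, 0], [1.6, -0.22, 1.4, 0.002, -0.002, 0], [1.8, -0.22, 1.4, 0.002, -0.002, 0], [2, -0.22, 1.4, 0.002, -0.002, 0], [2, -0.22, 1.4, 0.002, -0.002, 0]],
])

```text
time_s: 6.13
tool_pos: [524.4, -291.7, 237.7]
tool_rot: [0.119, -0.649, 0.743, 0.106]
force: [-0.0, -0.7, -1.2]
opening: 0.28
finger_force: 78.8
```

```bash
python3 -c "
from h import *
o=(1.5,0,156.8);print(tip(o), robot.read_state()['force'].round(1));p,M=place(-56,.32,3,o);print(rel(p,M)); p,M=place(-56,.32,5,o);print(rel(p,M));shot('w5',f=1.25)
"
```

```text
(array([-57.1, -64.7,  63.8]), array([-57. ,   9.3,  88.4]), 0.321) [-0.  -0.7 -1.2]
[ 0.1   -0.064 -0.16   0.002  0.001 -0.002]
[ 0.3   -0.064 -0.161  0.002  0.001 -0.002]
```

Request:
send_rows([
  [[0.1, -0.06, -0.1, 0, 0, 0], [0.2, -0.06, -0.1, 0, 0, 0], [0.3, -0.06, -0.1, 0, 0, 0], [0.3, -0.06, -0.1, 0, 0, 0], [0.3, -0.06, -0.1, 0, 0, 0]],
])

```text
time_s: 6.6
tool_pos: [524.7, -294.5, 237.8]
tool_rot: [0.12, -0.65, 0.743, 0.106]
force: [0.4, 0.3, -0.6]
opening: 0.281
finger_force: 78.8
```

```bash
python3 -c "
from h import *
o=(1.5,0,156.8);print(tip(o), robot.read_state()['force'].round(1))
T=T_tool();shot('w5',f=1.25)
for th,d in((.32,7),(.2,6),(.17,8)): p,M=place(-56,th,d,o);print(rel(p,M))
"
```

```text
(array([-56.4, -67.5,  64. ]), array([-56.3,   6.5,  88.6]), 0.321) [ 0.4  0.3 -0.6]
[ 0.246  0.002 -0.062  0.002  0.001 -0.002]
[-1.677  0.004  0.932  0.002  0.121 -0.002]
[-1.916  0.004  1.184  0.002  0.151 -0.002]
```

View pics/w5.png

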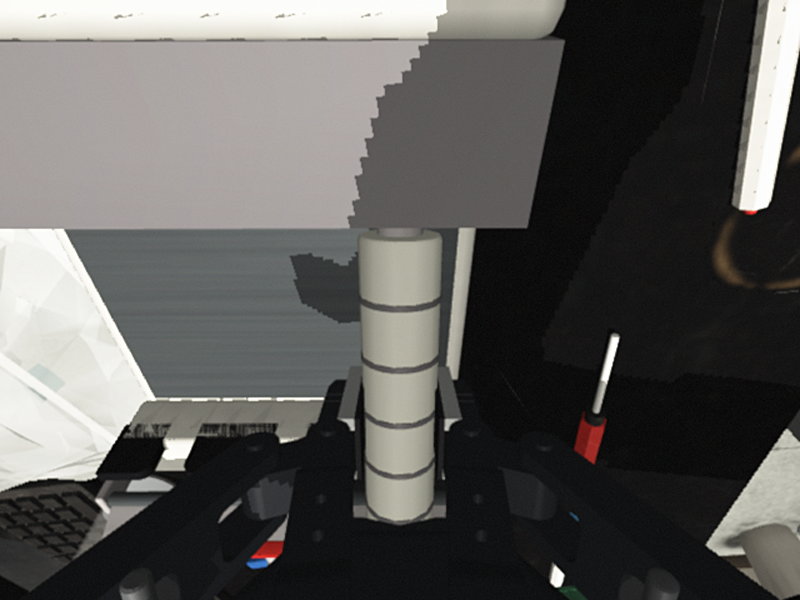

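Request:
send_rows([
  [[-0.4, 0, 0.23, 0, 0.03, 0], [-0.8, 0, 0.46, 0, 0.06, 0], [-1.2, 0, 0.69, 0, 0.09, 0], [-1.68, 0, 0.93, 0, 0.12, 0], [-1.68, 0, 0.93, 0, 0.12, 0], [-1.68, 0, 0.93, 0, 0.12, 0]],
])

```text
time_s: 7.15
tool_pos: [527.2, -275.3, 234.3]
tool_rot: [0.075, -0.655, 0.749, 0.067]
force: [0.2, 0.5, -0.9]
opening: 0.279
finger_force: 78.8
```

```bash
python3 -c "
from h import *
o=(1.5,0,156.8);print(tip(o), robot.read_state()['force'].round(1))
for th,d in((.2,8),(.17,8),(.17,10)): p,M=place(-56,th,d,o);print(rel(p,M))
"
```

```text
(array([-56.5, -68.6,  64.7]), array([-56.4,   7.8,  80.4]), 0.202) [ 0.2  0.5 -0.9]
[ 0.246 -0.001 -0.009  0.003  0.002 -0.   ]
[-0.221 -0.002  0.213  0.003  0.032 -0.   ]
[-0.021 -0.002  0.207  0.003  0.032 -0.   ]
```

```bash
python3 -c "
from h import *
o=(1.5,0,156.8)
for th,d in((.17,9),(.12,10),(.08,11),(.04,12),(0,12.5)): p,M=place(-56,th,d,o);print(rel(p,M).tolist())
"
```

```text
[-0.121, -0.002, 0.21, 0.003, 0.032, -0.0]
[-0.784, -0.002, 0.598, 0.003, 0.082, -0.0]
[-1.28, -0.003, 0.926, 0.003, 0.122, -0.0]
[-1.764, -0.004, 1.27, 0.003, 0.162, -0.0]
[-2.283, -0.005, 1.639, 0.003, 0.202, -0.0]
```

Request:
send_rows([
  [[-0.12, 0, 0.21, 0, 0.032, 0], [-0.45, 0, 0.4, 0, 0.057, 0], [-0.78, 0, 0.6, 0, 0.082, 0], [-1.03, 0, 0.76, 0, 0.1, 0], [-1.28, 0, 0.92, 0, 0.12, 0], [-1.5, 0, 1.1, 0, 0.14, 0], [-1.76, 0, 1.26, 0, 0.16, 0], [-2.0, 0, 1.42, 0, 0.18, 0], [-2.26, 0, 1.6, 0, 0.2, 0], [-2.26, 0, 1.6, 0, 0.2, 0]],
])

```text
time_s: 7.98
tool_pos: [530.5, -249.9, 222.5]
tool_rot: [-0.001, -0.659, 0.753, 0.001]
force: [-0.2, 0.2, -1.0]
opening: 0.281
finger_force: 78.8
```

```bash
python3 -c "
from h import *
o=(1.5,0,156.8);s=robot.read_state();print(tip(o), s['force'].round(1),s['ft_torque'].round(2))
for th,d in((0,12.5),(0,15)): p,M=place(-56,th,d,o);print(rel(p,M))
"
```

```text
(array([-56.7, -76.1,  65.7]), array([-56.7,   1.9,  65.7]), -0.001) [-0.2  0.2 -1. ] [ 0.05 -0.07  0.04]
[-0.005 -0.015 -0.032  0.004 -0.001 -0.   ]
[ 0.245 -0.015 -0.032  0.004 -0.001 -0.   ]
```

Request:
send_rows([
  [[0.15, 0, 0, 0, 0, 0], [0.3, 0, 0, 0, 0, 0], [0.4, 0, 0, 0, 0, 0], [0.5, 0, 0, 0, 0, 0], [0.5, 0, 0, 0, 0, 0]],
])

```text
time_s: 8.4
tool_pos: [530.3, -253.7, 222.6]
tool_rot: [0.002, -0.658, 0.753, 0.003]
force: [0.1, 13.7, 1.4]
opening: 0.276
finger_force: 78.9
```

```bash
python3 -c "
from h import *
o=(1.5,0,156.8);s=robot.read_state();print(tip(o), s['force'].round(1),s['ft_torque'].round(2))
"
```

```text
(array([-56.3, -78.8,  65.3]), array([-56.3,  -0.8,  65.8]), 0.006) [ 0.1 13.7  1.4] [ 4.43  0.08 -0.2 ]
```

```bash
python3 -c "
from h import *
T=np.eye(4);T[:3,:3]=down(np.pi-.133);T[:3,3]=[530.3,-252.5,342]
print(rel([597,47,260],down(np.pi+.18),T),rel([597,47,190],down(np.pi+.18),T))
"
```

```text
[-30.57   -2.639   8.2     0.      0.     -0.313] [-30.57   -2.639  15.2     0.      0.     -0.313]
```

Request:
send_rows([
  [[0.3, 0, 0, 0, 0, 0], [0.3, 0, 0, 0, 0, 0], [0.3, 0, 0, 0, 0, 0], [0.3, 0, 0, 0, 0, 0], [0.3, 0, -2, 0, 0, 0], [0.3, 0, -5, 0, 0, 0], [0.3, 0, -9, 0, 0, 0], [0.3, 0, -12, 0, 0, 0], [0.3, 0, -12, 0, 0, 0]],
], fingers=4.4)

```text
time_s: 9.15
tool_pos: [530.3, -259.7, 351.9]
tool_rot: [0.002, -0.658, 0.753, -0.004]
force: [-0.1, -0.4, 1.6]
opening: 0.513
finger_force: 0.0
```

```bash
python3 -c "
from h import *
print(rel([597,47,260],down(np.pi+.18)),rel([597,47,190],down(np.pi+.18)))
shot('w6',f=1.25)
"
```

```text
[-3.1315e+01 -2.4170e+00  9.1370e+00 -9.0000e-03 -4.0000e-03 -3.1400e-01] [-3.1332e+01 -2.3510e+00  1.6137e+01 -9.0000e-03 -4.0000e-03 -3.1400e-01]
```

View pics/w6.png

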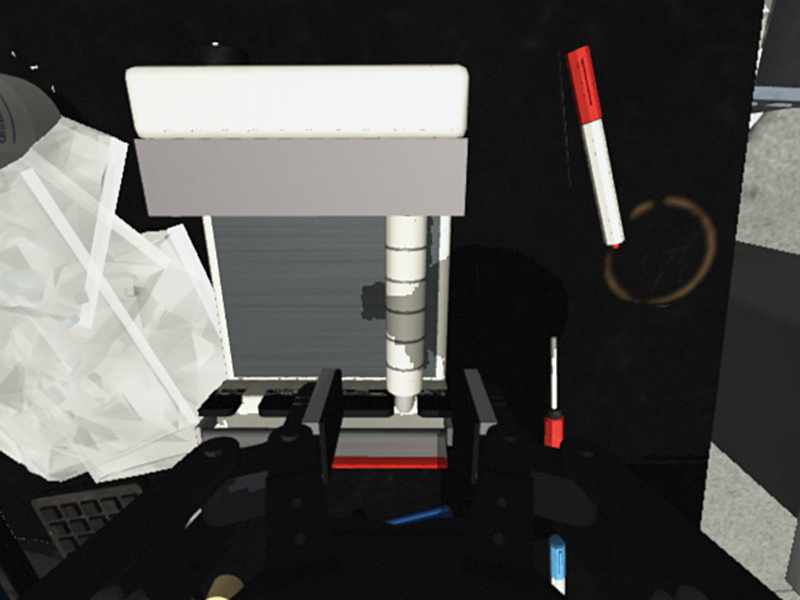

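The first roller is seated, with its barrel against the head and its axle in the comb slot at display (404,402). The red marker runs from (578,48) to (616,246).

Request:
send_rows([
  [[-4, -0.4, 0, 0, 0, -0.05], [-8, -0.8, 0, 0, 0, -0.1], [-12, -1.2, 0, 0, 0, -0.15], [-16, -1.5, 0, 0, 0, -0.2], [-20, -1.8, 0, 0, 0, -0.25], [-24, -2.1, 2, -0.009, -0.004, -0.314], [-28, -2.3, 5, -0.009, -0.004, -0.314], [-31.3, -2.4, 8, -0.009, -0.004, -0.314], [-31.3, -2.4, 9.1, -0.009, -0.004, -0.314], [-31.3, -2.4, 9.1, -0.009, -0.004, -0.314]],
])

```text
time_s: 10.03
tool_pos: [593.7, 50.5, 245.4]
tool_rot: [0.005, 0.769, -0.64, -0.009]
force: [-0.9, -0.8, -0.7]
opening: 0.518
finger_force: 0.0
```

```bash
python3 -c "
from h import *
print(rel([597,47,190],down(np.pi+.18)))
"
```

```text
[ 4.460e-01 -3.700e-01  5.529e+00  2.000e-02  7.000e-03  2.000e-03]
```

Request:
send_rows([
  [[0, 0, 0, 0, 0, 0], [0, 0, 0, 0, 0, 0], [0, 0, 0, 0, 0, 0], [0, 0, 0, 0, 0, 0]],
])

```text
time_s: 10.37
tool_pos: [595.5, 47.4, 254.1]
tool_rot: [0.001, 0.767, -0.641, -0.005]
force: [-0.2, -0.7, -0.5]
opening: 0.513
finger_force: 0.0
```

```bash
python3 -c "
from h import *
print(rel([597,47,190],down(np.pi+.18)))
"
```

```text
[ 1.170e-01 -1.920e-01  6.405e+00  8.000e-03  7.000e-03 -1.000e-03]
```

Request:
send_rows([
  [[0.1, -0.15, 3, 0.008, 0.007, 0], [0.1, -0.15, 5, 0.008, 0.007, 0], [0.1, -0.15, 6.3, 0.008, 0.007, 0], [0.1, -0.15, 6.3, 0.008, 0.007, 0], [0.1, -0.15, 6.3, 0.008, 0.007, 0], [0.1, -0.15, 6.3, 0.008, 0.007, 0]],
])

```text
time_s: 10.87
tool_pos: [596.8, 47.9, 191.3]
tool_rot: [-0.0, 0.768, -0.641, 0.0]
force: [-0.2, 0.5, 0.9]
opening: 0.514
finger_force: 0.0
```

Request:
send_rows([
  [[0, 0, 0, 0, 0, 0], [0, 0, 0, 0, 0, 0], [0, 0, 0, 0, 0, 0], [0, 0, 0, 0, 0, 0], [0, 0, 0, 0, 0, 0], [0, 0, 0, 0, 0, 0]],
], fingers=0, newtons=80)

```text
time_s: 11.37
tool_pos: [596.7, 48.1, 191.4]
tool_rot: [-0.0, 0.768, -0.641, 0.0]
force: [0.3, -0.8, 6.0]
opening: 0.281
finger_force: 78.4
```

```bash
python3 -c "
from h import *
T=T_tool();print(T[:3,3].round(1),robot.read_state()['force'].round(1))
zo=T[2,3]-35; o=(1.2,0,zo); p,M=place(0,.32,-15,o)
print(rel([596,47,310],down(np.pi+.18)))
T[2,3]=310;print(rel(p+[0,0,15],M,T))
"
```

```text
[596.7  48.1 191.4] [ 0.3 -0.8  6. ]
[ 1.0100e-01  8.3000e-02 -1.1861e+01 -1.0000e-03 -0.0000e+00  0.0000e+00]
[32.407  7.354  5.09   0.049 -0.317  0.311]
```

Request:
send_rows([
  [[0, 0, -4, 0, 0, 0], [0, 0, -8, 0, 0, 0], [0, 0, -11.9, 0, 0, 0]],
])

```text
time_s: 11.62
tool_pos: [596.0, 47.9, 309.4]
tool_rot: [0.002, 0.768, -0.641, -0.001]
force: [1.5, 0.9, -0.9]
opening: 0.275
finger_force: 82.0
```

Request:
send_rows([
  [[3.5, 0.8, 0, 0, 0, 0.05], [7, 1.6, 0, 0.01, -0.05, 0.1], [11, 2.5, 0, 0.02, -0.1, 0.15], [15, 3.4, 0, 0.03, -0.2, 0.2], [19, 4.3, 0, 0.04, -0.25, 0.25], [23, 5.2, 0, 0.045, -0.3, 0.31], [27, 6.2, 1, 0.048, -0.317, 0.311], [30.5, 7.1, 3, 0.048, -0.317, 0.311], [32.4, 7.4, 5, 0.048, -0.317, 0.311], [32.4, 7.4, 5, 0.048, -0.317, 0.311]],
])

```text
time_s: 12.45
tool_pos: [579.6, -287.6, 252.1]
tool_rot: [0.116, -0.647, 0.745, 0.11]
force: [-0.2, 1.1, -3.9]
opening: 0.275
finger_force: 82.0
```

Request:
send_rows([
  [[0, 0, 0, 0, 0, 0], [0, 0, 0, 0, 0, 0], [0, 0, 0, 0, 0, 0], [0, 0, 0, 0, 0, 0]],
])

```text
time_s: 12.78
tool_pos: [582.0, -283.0, 260.0]
tool_rot: [0.119, -0.651, 0.743, 0.105]
force: [-0.6, -0.2, -1.1]
opening: 0.28
finger_force: 82.0
```

```bash
python3 -c "
from h import *
o=(1.5,0,156.6);print(tip(o))
for d in(-15,-6,2,5): p,M=place(0,.32,d,o);print(rel(p,M))
"
```

```text
(array([ -1.1, -49. ,  86.4]), array([ -1.1,  25.1, 110.8]), 0.318)
[ 5.440e-01 -7.800e-02  1.469e+00  2.000e-03 -2.000e-03  1.000e-03]
[ 1.444e+00 -7.700e-02  1.470e+00  2.000e-03 -2.000e-03  1.000e-03]
[ 2.244e+00 -7.600e-02  1.472e+00  2.000e-03 -2.000e-03  1.000e-03]
[ 2.544e+00 -7.600e-02  1.472e+00  2.000e-03 -2.000e-03  1.000e-03]
```

Request:
send_rows([
  [[0.5, -0.12, 0.7, 0.002, -0.002, 0], [0.5, -0.12, 1.33, 0.002, -0.002, 0], [0.5, -0.12, 1.33, 0.002, -0.002, 0], [1, -0.12, 1.33, 0.002, -0.002, 0], [1.4, -0.12, 1.33, 0.002, -0.002, 0], [1.7, -0.12, 1.33, 0.002, -0.002, 0], [2, -0.12, 1.33, 0.002, -0.002, 0], [2.3, -0.12, 1.33, 0.002, -0.002, 0], [2.3, -0.12, 1.33, 0.002, -0.002, 0], [2.3, -0.12, 1.33, 0.002, -0.002, 0]],
])

```text
time_s: 13.62
tool_pos: [580.1, -302.0, 238.5]
tool_rot: [0.119, -0.649, 0.743, 0.106]
force: [0.1, 0.6, -0.8]
opening: 0.279
finger_force: 82.0
```

```bash
python3 -c "
from h import *
o=(1.5,0,156.6);print(tip(o), robot.read_state()['force'].round(1))
for th,d in((.32,5),(.2,6)): p,M=place(0,th,d,o);print(rel(p,M))
"
```

```text
(array([ -0.5, -67.6,  64.9]), array([-0.4,  6.4, 89.4]), 0.321) [ 0.1  0.6 -0.8]
[ 0.061 -0.005  0.027  0.002  0.001 -0.002]
[-1.661 -0.003  1.02   0.002  0.121 -0.002]
```

Good. Now lower it in one sequence, as before.

Request:
send_rows([
  [[-0.4, 0, 0.24, 0, 0.03, 0], [-0.8, 0, 0.47, 0, 0.06, 0], [-1.2, 0, 0.7, 0, 0.09, 0], [-1.66, 0, 0.96, 0, 0.12, 0], [-1.66, 0, 0.96, 0, 0.12, 0], [-1.66, 0, 0.96, 0, 0.12, 0]],
])

```text
time_s: 14.12
tool_pos: [582.8, -282.6, 234.9]
tool_rot: [0.075, -0.655, 0.749, 0.067]
force: [-1.0, -0.2, -1.3]
opening: 0.274
finger_force: 82.0
```

```bash
python3 -c "
from h import *
o=(1.5,0,156.6);print(tip(o), robot.read_state()['force'].round(1))
for th,d in((.17,9),(.12,10),(.08,11),(.04,12),(0,12.5)): p,M=place(0,th,d,o);print(rel(p,M).tolist())
"
```

```text
(array([ -0.4, -68.5,  65.5]), array([-0.4,  7.9, 81.1]), 0.201) [-1.  -0.2 -1.3]
[-0.09, 0.0, 0.283, 0.002, 0.031, -0.0]
[-0.752, -0.001, 0.671, 0.002, 0.081, -0.0]
[-1.248, -0.001, 0.999, 0.002, 0.121, -0.0]
[-1.731, -0.002, 1.343, 0.002, 0.161, -0.0]
[-2.249, -0.003, 1.711, 0.002, 0.201, -0.0]
```

Request:
send_rows([
  [[-0.09, 0, 0.25, 0, 0.031, 0], [-0.42, 0, 0.45, 0, 0.056, 0], [-0.75, 0, 0.64, 0, 0.081, 0], [-1, 0, 0.8, 0, 0.1, 0], [-1.25, 0, 0.97, 0, 0.12, 0], [-1.49, 0, 1.14, 0, 0.14, 0], [-1.73, 0, 1.31, 0, 0.16, 0], [-1.97, 0, 1.48, 0, 0.18, 0], [-2.23, 0, 1.67, 0, 0.2, 0], [-2.23, 0, 1.67, 0, 0.2, 0]],
])

```text
time_s: 14.95
tool_pos: [586.0, -257.3, 222.2]
tool_rot: [-0.001, -0.659, 0.753, 0.001]
force: [0.6, 0.4, -0.8]
opening: 0.275
finger_force: 82.0
```

Request:
send_rows([
  [[0.15, 0, 0, 0, 0, 0], [0.3, 0, 0, 0, 0, 0], [0.4, 0, 0, 0, 0, 0], [0.45, 0, 0, 0, 0, 0], [0.45, 0, 0, 0, 0, 0], [0.45, 0, 0, 0, 0, 0]],
])

```text
time_s: 15.45
tool_pos: [585.9, -260.3, 222.3]
tool_rot: [0.001, -0.658, 0.753, 0.003]
force: [-0.2, 14.0, -0.5]
opening: 0.281
finger_force: 82.2
```

```bash
python3 -c "
from h import *
o=(1.5,0,156.6);s=robot.read_state();print(tip(o), s['force'].round(1),s['ft_torque'].round(2))
"
```

```text
(array([ -0.3, -78.1,  65.2]), array([-0.3, -0.1, 65.7]), 0.006) [-0.2 14.  -0.5] [ 4.29  0.1  -0.19]
```

Request:
send_rows([
  [[0, 0, 0, 0, 0, 0], [0, 0, 0, 0, 0, 0], [0, 0, 0, 0, 0, 0], [0, 0, 0, 0, 0, 0], [0, 0, -2, 0, 0, 0], [0, 0, -5, 0, 0, 0], [0, 0, -9, 0, 0, 0], [0, 0, -12, 0, 0, 0], [0, 0, -12, 0, 0, 0], [0, 0, -12, 0, 0, 0]],
], fingers=4.4)

```text
time_s: 16.28
tool_pos: [585.8, -263.2, 346.0]
tool_rot: [0.001, -0.658, 0.753, -0.001]
force: [-0.3, -0.6, -0.9]
opening: 0.515
finger_force: 0.0
```

```bash
python3 -c "
from h import *
print(rel([652,59,260],down(np.pi+.18)))
"
```

```text
[-3.2819e+01 -2.2100e+00  8.6140e+00 -3.0000e-03 -0.0000e+00 -3.1400e-01]
```

Request:
send_rows([
  [[-4, -0.4, 0, 0, 0, -0.05], [-8, -0.8, 0, 0, 0, -0.1], [-12, -1.2, 0, 0, 0, -0.15], [-16, -1.5, 0, 0, 0, -0.2], [-20, -1.7, 0, 0, 0, -0.25], [-24, -1.9, 2, 0, 0, -0.314], [-28, -2.1, 5, 0, 0, -0.314], [-31.5, -2.2, 8, -0.003, 0, -0.314], [-32.8, -2.2, 8.6, -0.003, 0, -0.314], [-32.8, -2.2, 8.6, -0.003, 0, -0.314]],
])

```text
time_s: 17.12
tool_pos: [649.9, 63.3, 249.6]
tool_rot: [0.005, 0.769, -0.639, -0.006]
force: [-1.2, -2.1, -1.5]
opening: 0.514
finger_force: 0.0
```

Request:
send_rows([
  [[0, 0, 0, 0, 0, 0], [0, 0, 0, 0, 0, 0], [0, 0, 0, 0, 0, 0], [0, 0, 0, 0, 0, 0]],
])

```text
time_s: 17.45
tool_pos: [651.3, 58.5, 258.0]
tool_rot: [0.001, 0.767, -0.641, -0.002]
force: [-0.5, 0.7, 0.2]
opening: 0.512
finger_force: 0.0
```

```bash
python3 -c "
from h import *
print(rel([652,58,190.5],down(np.pi+.18)))
"
```

```text
[ 7.10e-02 -8.60e-02  6.75e+00  3.00e-03  2.00e-03 -1.00e-03]
```

Request:
send_rows([
  [[0, -0.07, 3, 0.003, 0.002, 0], [0, -0.07, 5, 0.003, 0.002, 0], [0, -0.07, 6.7, 0.003, 0.002, 0], [0, -0.07, 6.7, 0.003, 0.002, 0], [0, -0.07, 6.7, 0.003, 0.002, 0], [0, -0.07, 6.7, 0.003, 0.002, 0]],
])

```text
time_s: 17.95
tool_pos: [652.1, 59.3, 192.1]
tool_rot: [-0.0, 0.768, -0.641, 0.0]
force: [-0.7, -0.7, 0.9]
opening: 0.516
finger_force: 0.0
```

Request:
send_rows([
  [[0, 0, 0, 0, 0, 0], [0, 0, 0, 0, 0, 0], [0, 0, 0, 0, 0, 0], [0, 0, 0, 0, 0, 0], [0, 0, 0, 0, 0, 0], [0, 0, 0, 0, 0, 0]],
], fingers=0, newtons=80)

```text
time_s: 18.45
tool_pos: [652.1, 59.8, 192.4]
tool_rot: [-0.0, 0.768, -0.641, 0.001]
force: [-0.5, -0.0, 6.2]
opening: 0.277
finger_force: 78.5
```

```bash
python3 -c "
from h import *
T=T_tool();print(T[:3,3].round(1),robot.read_state()['force'].round(1))
zo=T[2,3]-35; o=(0,0,zo); p,M=place(56,.32,-15,o)
T[2,3]+=119;print(rel(p+[0,0,15],M,T))
"
```

```text
[652.1  59.8 192.4] [-0.5 -0.   6.2]
[34.422  7.724  5.184  0.049 -0.318  0.311]
```

Request:
send_rows([
  [[0, 0, -4, 0, 0, 0], [0, 0, -8, 0, 0, 0], [0, 0, -11.9, 0, 0, 0]],
])

```text
time_s: 18.7
tool_pos: [651.4, 59.7, 310.2]
tool_rot: [0.001, 0.768, -0.641, -0.001]
force: [1.2, 0.6, -0.7]
opening: 0.274
finger_force: 80.9
```

Request:
send_rows([
  [[3.8, 0.8, 0, 0, 0, 0.05], [7.6, 1.7, 0, 0.01, -0.05, 0.1], [11.5, 2.6, 0, 0.02, -0.1, 0.15], [15.5, 3.5, 0, 0.03, -0.2, 0.2], [19.5, 4.4, 0, 0.04, -0.25, 0.25], [23.5, 5.3, 0, 0.045, -0.3, 0.31], [27.5, 6.2, 1, 0.048, -0.318, 0.311], [31.5, 7.1, 3, 0.048, -0.318, 0.311], [34.3, 7.7, 5, 0.048, -0.318, 0.311], [34.3, 7.7, 5.1, 0.048, -0.318, 0.311]],
])

```text
time_s: 19.53
tool_pos: [635.1, -297.0, 251.7]
tool_rot: [0.116, -0.647, 0.746, 0.109]
force: [0.3, 1.0, -4.6]
opening: 0.277
finger_force: 81.1
```

Request:
send_rows([
  [[0, 0, 0, 0, 0, 0], [0, 0, 0, 0, 0, 0], [0, 0, 0, 0, 0, 0], [0, 0, 0, 0, 0, 0]],
])

```text
time_s: 19.87
tool_pos: [637.8, -290.3, 259.9]
tool_rot: [0.119, -0.651, 0.743, 0.105]
force: [-0.6, 1.2, 0.2]
opening: 0.275
finger_force: 81.1
```

```bash
python3 -c "
from h import *
o=(1,0,157.4);print(tip(o))
for d in(-15,2,5): p,M=place(56,.32,d,o);print(rel(p,M))
"
```

```text
(array([ 55.3, -47.9,  85.7]), array([ 55.3,  26.1, 110.2]), 0.319)
[ 6.100e-01 -4.400e-02  1.375e+00  2.000e-03 -1.000e-03  1.000e-03]
[ 2.310e+00 -4.200e-02  1.377e+00  2.000e-03 -1.000e-03  1.000e-03]
[ 2.610e+00 -4.200e-02  1.377e+00  2.000e-03 -1.000e-03  1.000e-03]
```

Request:
send_rows([
  [[0.5, -0.08, 0.6, 0.002, -0.001, 0], [0.5, -0.08, 1.24, 0.002, -0.001, 0], [0.5, -0.08, 1.24, 0.002, -0.001, 0], [1, -0.08, 1.24, 0.002, -0.001, 0], [1.4, -0.08, 1.24, 0.002, -0.001, 0], [1.7, -0.08, 1.24, 0.002, -0.001, 0], [2, -0.08, 1.24, 0.002, -0.001, 0], [2.38, -0.08, 1.24, 0.002, -0.001, 0], [2.38, -0.08, 1.24, 0.002, -0.001, 0], [2.38, -0.08, 1.24, 0.002, -0.001, 0]],
])

```text
time_s: 20.7
tool_pos: [635.4, -310.5, 238.8]
tool_rot: [0.119, -0.649, 0.743, 0.106]
force: [-1.0, -0.3, -1.1]
opening: 0.279
finger_force: 81.1
```

```bash
python3 -c "
from h import *
o=(1,0,157.4);print(tip(o), robot.read_state()['force'].round(1))
for th,d in((.32,5),(.2,6)): p,M=place(56,th,d,o);print(rel(p,M))
"
```

```text
(array([ 55.4, -68. ,  64.5]), array([55.6,  6. , 89.1]), 0.321) [-1.  -0.3 -1.1]
[ 0.016 -0.013  0.008  0.002  0.001 -0.002]
[-1.715 -0.011  0.996  0.002  0.121 -0.002]
```

Request:
send_rows([
  [[-0.42, 0, 0.24, 0, 0.03, 0], [-0.84, 0, 0.47, 0, 0.06, 0], [-1.27, 0, 0.7, 0, 0.09, 0], [-1.7, 0, 0.94, 0, 0.12, 0], [-1.7, 0, 0.94, 0, 0.12, 0], [-1.7, 0, 0.94, 0, 0.12, 0]],
])

```text
time_s: 21.2
tool_pos: [638.2, -290.6, 235.5]
tool_rot: [0.075, -0.655, 0.749, 0.067]
force: [0.9, -0.9, -0.9]
opening: 0.273
finger_force: 81.1
```

```bash
python3 -c "
from h import *
o=(1,0,157.4);print(tip(o), robot.read_state()['force'].round(1))
for th,d in((.17,9),(.12,10),(.08,11),(.04,12),(0,12.5)): p,M=place(56,th,d,o);print(rel(p,M).tolist())
"
```

```text
(array([ 55.6, -68.6,  65.5]), array([55.6,  7.9, 81.1]), 0.201) [ 0.9 -0.9 -0.9]
[-0.096, -0.005, 0.275, 0.002, 0.031, -0.0]
[-0.762, -0.005, 0.66, 0.002, 0.081, -0.0]
[-1.261, -0.006, 0.986, 0.002, 0.121, -0.0]
[-1.747, -0.006, 1.328, 0.002, 0.161, -0.0]
[-2.269, -0.007, 1.695, 0.002, 0.201, -0.0]
```

Request:
send_rows([
  [[-0.09, 0, 0.25, 0, 0.031, 0], [-0.42, 0, 0.45, 0, 0.056, 0], [-0.76, 0, 0.63, 0, 0.081, 0], [-1.01, 0, 0.8, 0, 0.1, 0], [-1.26, 0, 0.96, 0, 0.12, 0], [-1.5, 0, 1.13, 0, 0.14, 0], [-1.74, 0, 1.3, 0, 0.16, 0], [-2, 0, 1.48, 0, 0.18, 0], [-2.25, 0, 1.66, 0, 0.2, 0], [-2.25, 0, 1.66, 0, 0.2, 0]],
])

```text
time_s: 22.03
tool_pos: [641.4, -265.2, 222.9]
tool_rot: [-0.001, -0.659, 0.752, 0.001]
force: [0.9, -0.7, -1.8]
opening: 0.277
finger_force: 81.1
```

Request:
send_rows([
  [[0.15, 0, 0, 0, 0, 0], [0.3, 0, 0, 0, 0, 0], [0.4, 0, 0, 0, 0, 0], [0.45, 0, 0, 0, 0, 0], [0.45, 0, 0, 0, 0, 0], [0.45, 0, 0, 0, 0, 0]],
])

```text
time_s: 22.53
tool_pos: [641.3, -268.1, 223.0]
tool_rot: [0.001, -0.659, 0.752, 0.003]
force: [0.6, 13.4, 0.6]
opening: 0.274
finger_force: 81.2
```

```bash
python3 -c "
from h import *
o=(1,0,157.4);s=robot.read_state();print(tip(o), s['force'].round(1),s['ft_torque'].round(2))
"
```

```text
(array([ 55.6, -77.9,  65.2]), array([55.6,  0.1, 65.6]), 0.006) [ 0.6 13.4  0.6] [ 4.17  0.16 -0.2 ]
```

Request:
send_rows([
  [[0, 0, 0, 0, 0, 0], [0, 0, 0, 0, 0, 0], [0, 0, 0, 0, 0, 0], [0, 0, 0, 0, 0, 0], [0, 0, -2, 0, 0, 0], [0, 0, -5, 0, 0, 0], [0, 0, -9, 0, 0, 0], [0, 0, -12, 0, 0, 0], [0, 3, -14, 0, 0, 0], [0, 5.5, -14, 0, 0, 0]],
], fingers=8.5)

```text
time_s: 23.37
tool_pos: [586.4, -264.2, 369.2]
tool_rot: [0.001, -0.658, 0.753, -0.002]
force: [-0.6, 0.3, 1.4]
opening: 0.993
finger_force: 0.0
```

Request:
send_rows([
  [[0, 0, 0, 0, 0, 0], [0, 0, 0, 0, 0, 0], [0, 0, 0, 0, 0, 0]],
])

```text
time_s: 23.62
tool_pos: [586.6, -263.7, 363.8]
tool_rot: [-0.0, -0.658, 0.753, 0.001]
force: [0.8, 0.5, 0.0]
opening: 0.997
finger_force: 0.0
```

```bash
python3 -c "
from h import *
print(shot('w7',f=1.25).round(3).tolist())
"
```

```text
[[-0.134, -0.991, -0.002, 586.564], [-0.991, 0.134, 0.001, -263.663], [-0.0, 0.002, -1.0, 363.821], [0.0, 0.0, 0.0, 1.0]]
```

View pics/w7.png

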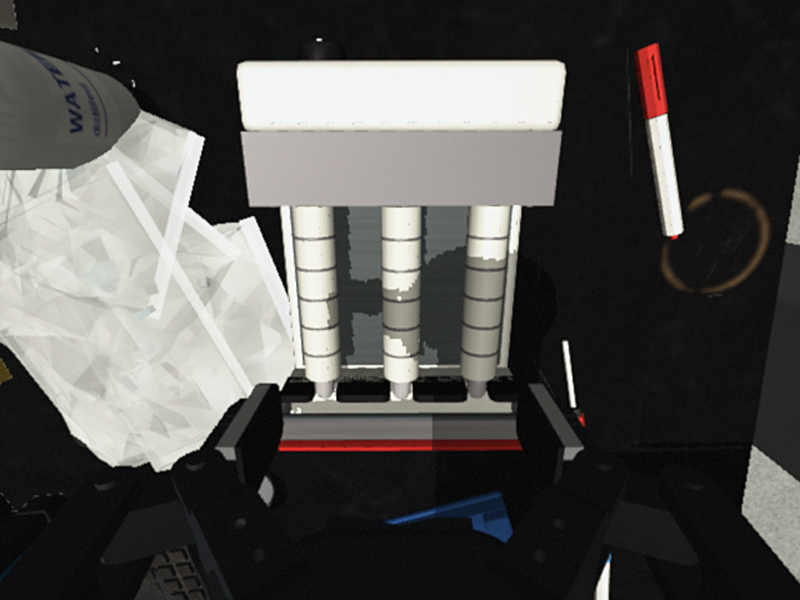

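All three rollers are home with their axles in the slots at display row 390, and the keeper is still open at row 446. The keeper is next.

```bash
python3 -c "
from h import *
for y,z in((125,122),(125,95)): print(rel(m2w([0,y,z+173]),down(np.pi-.133)))
# red marker & driver, from w7
k=cam('wrist',np.load('pics/w7_T.npy')); P=p2w(k,np.array([(648,45),(674,238)])/1.25,6.5);print('red',P.round(1).tolist())
k=cam('top');im=imaging.snapshot('top')[:,:,::-1].copy();cv2.imwrite('pics/t1_raw.png',im)
cv2.imwrite('pics/t1.png',cv2.resize(im[270:350,140:500],None,fx=2.2,fy=2.2,interpolation=cv2.INTER_CUBIC))
"
```

```text
[-1.2757e+01  1.4900e-01  6.8360e+00  3.0000e-03  0.0000e+00 -1.0000e-03]
[-1.2756e+01  1.4200e-01  9.5360e+00  3.0000e-03  0.0000e+00 -1.0000e-03]
red [[394.1, -397.9, 6.5], [366.1, -259.8, 6.5]]
```

Request:
send_rows([
  [[-4, 0, 0, 0, 0, 0], [-8, 0, 0, 0, 0, 0], [-12, 0.1, 0, 0, 0, 0], [-12.8, 0.1, 2, 0.003, 0, 0], [-12.8, 0.1, 6, 0.003, 0, 0], [-12.8, 0.1, 6.8, 0.003, 0, 0], [-12.8, 0.1, 6.8, 0.003, 0, 0], [-12.8, 0.1, 9.4, 0.003, 0, 0], [-12.8, 0.1, 9.4, 0.003, 0, 0], [-12.8, 0.1, 9.4, 0.003, 0, 0]],
], fingers=0, newtons=40)

```text
time_s: 24.55
tool_pos: [602.7, -136.9, 270.4]
tool_rot: [-0.0, -0.658, 0.753, 0.0]
force: [-0.2, -1.1, 0.7]
opening: -0.0
finger_force: 0.0
```

```bash
python3 -c "
from h import *
print(robot.read_state()['force'].round(1),tip((0,0,173))[1])
for y,z in((80,95),(72,90),(74,80)): print(rel(m2w([0,y,z+173]),down(np.pi-.133)))
"
```

```text
[-0.2 -1.1  0.7] [  0.3 124.9  97.4]
[ 4.50e+00  3.00e-02  2.39e-01  0.00e+00 -0.00e+00 -2.00e-03]
[ 5.3e+00  2.9e-02  7.4e-01  0.0e+00 -0.0e+00 -2.0e-03]
[ 5.10e+00  2.80e-02  1.74e+00  0.00e+00 -0.00e+00 -2.00e-03]
```

Request:
send_rows([
  [[1, 0, 0.2, 0, 0, 0], [2, 0, 0.2, 0, 0, 0], [2.7, 0, 0.2, 0, 0, 0], [3.4, 0, 0.2, 0, 0, 0], [4, 0, 0.2, 0, 0, 0], [4.4, 0, 0.2, 0, 0, 0], [4.7, 0, 0.5, 0, 0, 0], [4.9, 0, 0.9, 0, 0, 0], [5, 0, 1.2, 0, 0, 0], [5, 0, 1.2, 0, 0, 0]],
])

```text
time_s: 25.38
tool_pos: [595.6, -186.0, 256.7]
tool_rot: [-0.0, -0.658, 0.753, 0.0]
force: [-0.1, -0.3, -0.1]
opening: -0.001
finger_force: 0.0
```

```bash
python3 -c "
from h import *
print(robot.read_state()['force'].round(1),tip((0,0,173))[1])
"
```

```text
[-0.1 -0.3 -0.1] [-0.2 75.5 83.7]
```

Request:
send_rows([
  [[0, 0, 0.2, 0, 0, 0], [0, 0, 0.35, 0, 0, 0], [0, 0, 0.45, 0, 0, 0], [0, 0, 0.55, 0, 0, 0], [0, 0, 0.55, 0, 0, 0]],
])

```text
time_s: 25.8
tool_pos: [595.9, -186.0, 254.1]
tool_rot: [0.0, -0.658, 0.753, -0.001]
force: [-2.8, -0.6, 8.0]
opening: -0.002
finger_force: 3.6
```

```bash
python3 -c "
from h import *
print(robot.read_state()['force'].round(1),tip((0,0,173))[1])
"
```

```text
[-2.8 -0.6  8. ] [ 0.6 75.4 81.1]
```

View pics/t1.png

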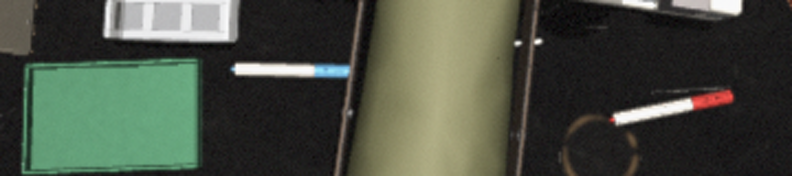

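```bash
cat >> h.py <<'E'
def find(color,exp,hgt,fn,rad=130,name="wrist"):
    """segment coloured object near exp (x,y): returns grasp point, axis (toward +y of object), length"""
    T=T_tool(); im=imaging.snapshot(name)[:,:,::-1].astype(int); cv2.imwrite(f"pics/{fn}_raw.png",im); np.save(f"pics/{fn}_T.npy",T)
    b,g,r=im[...,0],im[...,1],im[...,2]; k=cam(name,T)
    col=((r>110)&(g<75)&(b<75)) if color!='blue' else ((b>110)&(b-r>60)&(g>80))
    v,u=np.mgrid[0:480,0:640]; W=p2w(k,np.c_[u.ravel(),v.ravel()],hgt); near=(np.hypot(W[:,0]-exp[0],W[:,1]-exp[1])<rad).reshape(480,640)
    col&=near; allm=(col|((im.min(2)>110)&near)).astype(np.uint8)
    _,lab=cv2.connectedComponents(cv2.morphologyEx(allm,cv2.MORPH_CLOSE,np.ones((5,5),np.uint8)))
    cc,ct=np.unique(lab[col],return_counts=True); L=cc[ct.argmax()]; m=(lab==L)
    P=W[m.ravel()][:,:2]; C=W[(m&col).ravel()][:,:2]
    c0=P.mean(0); a=np.linalg.svd(P-c0,full_matrices=False)[2][0]
    if (C.mean(0)-c0)@a>0 : a=-a          # a points away from colour (cap)
    s=(P-c0)@a; mid=c0+a*(s.max()+s.min())/2; sc=(C-c0)@a
    print(color,'len',round(float(np.ptp(s)),1),'col len',round(float(np.ptp(sc)),1),'mid',mid.round(1),'axis',a.round(3))
    if color=='driver': a=-a; c=c0-a*(sc.max()+sc.min())/2  # +y toward handle
    else: c=mid+a*21
    yaw=np.arctan2(-a[0],a[1]); yaw=(yaw+np.pi/2)%np.pi-np.pi/2
    print('c',c.round(1),'yaw pi+',round(float(yaw),3)); return c,yaw,a
E
python3 -c "
from h import *
T=T_tool();T[2,3]+=100;print(rel([376,-308,310],down(np.pi+.2),T))"
```

```text
[ 1.5016e+01  2.0181e+01  4.3740e+00 -2.0000e-03 -1.0000e-03 -3.3300e-01]
```

Request:
send_rows([
  [[0, 0, -3, 0, 0, 0], [-3, 0, -7, 0, 0, 0], [-3, 0, -10, 0, 0, 0]],
], fingers=8.5)

```text
time_s: 26.05
tool_pos: [599.7, -154.3, 351.7]
tool_rot: [-0.0, -0.658, 0.753, 0.001]
force: [0.3, -1.4, 0.5]
opening: 0.418
finger_force: 0.0
```

```bash
python3 -c "
from h import *
shot('w8',f=1.25); im=cv2.imread('pics/w8_raw.png').astype(int); k=cam('wrist',np.load('pics/w8_T.npy'))
m=(im[...,2]>120)&(im[...,1]<60)&(im[...,0]<60); q=w2p(k,[m2w([x,64,81]) for x in(-83,0,83)]); print('pred flat',q.round(0).tolist())
v,u=np.nonzero(m)
for x in (-60,0,60):
    a=w2p(k,m2w([x,64,81]))[0]; s=(abs(u-a[0])<3)&(abs(v-a[1])<60); print(x,np.unique(v[s]).tolist())
"
```

```text
pred flat [[432.0, 186.0], [317.0, 186.0], [202.0, 186.0]]
-60 [185, 186, 187, 188, 189, 190, 191, 192, 193]
0 [185, 186, 187, 188, 189, 190, 191, 192, 193]
60 [185, 186, 187, 188, 189, 190, 191, 192, 193]
```

Request:
send_rows([
  [[2.5, 2.8, 0, 0, 0, -0.05], [5, 5.6, 0, 0, 0, -0.1], [7.5, 8.4, 0, 0, 0, -0.15], [10, 11.2, 0, 0, 0, -0.2], [12.5, 14, 1, 0, 0, -0.25], [15, 16.8, 2, 0, 0, -0.3], [18, 20.2, 3.4, 0, 0, -0.333], [18, 20.2, 4.4, 0, 0, -0.333], [18, 20.2, 4.4, 0, 0, -0.333], [18, 20.2, 4.4, 0, 0, -0.333]],
])

```text
time_s: 26.93
tool_pos: [375.4, -307.5, 307.7]
tool_rot: [-0.0, 0.774, -0.634, -0.0]
force: [-0.6, -0.3, 0.2]
opening: 0.996
finger_force: 0.0
```

Request:
send_rows([
  [[0, 0, 0, 0, 0, 0], [0, 0, 0, 0, 0, 0], [0, 0, 0, 0, 0, 0], [0, 0, 0, 0, 0, 0]],
])

```text
time_s: 27.27
tool_pos: [376.3, -307.1, 308.3]
tool_rot: [-0.0, 0.774, -0.633, 0.0]
force: [-0.3, -0.6, 0.3]
opening: 0.997
finger_force: 0.0
```

```bash
python3 -c "
from h import *
c,y,a=find('red',(376,-308),6.5,'r1')
M=down(np.pi+y); print(rel([*c,250],M),rel([*c,178],M),T_tool()[:3,3])
k=cam('top')
for n,pp in (('white',[(168,198),(243,197),(240,243),(165,243)]),('green',[(152,299),(231,296),(231,346),(150,349)])):
  print(n,p2w(k,pp,22).round(0)[:,:2].tolist())
"
```

```text
red len 140.5 col len 140.5 mid [ 381.1 -328.6] axis [-0.213  0.977]
c [ 376.6 -308.1] yaw pi+ 0.214
[ 1.020e-01 -2.100e-02  5.825e+00 -1.000e-03  0.000e+00 -1.400e-02] [ 1.0300e-01 -1.3000e-02  1.3025e+01 -1.0000e-03  0.0000e+00 -1.4000e-02] [ 376.17205472 -307.16653356  308.25356921]
white [[672.0, 373.0], [679.0, 182.0], [560.0, 184.0], [556.0, 371.0]]
green [[416.0, 392.0], [428.0, 199.0], [308.0, 192.0], [297.0, 386.0]][ WARN:0@0.334] global loadsave.cpp:1063 imwrite_ Unsupported depth image for selected encoder is fallbacked to CV_8U.
```

Keeper confirmed flat: the red edge is at the predicted row. Now pick the red marker.

Request:
send_rows([
  [[0.1, 0, 4, 0, 0, -0.014], [0.1, 0, 7, 0, 0, -0.014], [0.1, 0, 10, 0, 0, -0.014], [0.1, 0, 12, 0, 0, -0.014], [0.1, 0, 13, 0, 0, -0.014], [0.1, 0, 13, 0, 0, -0.014], [0.1, 0, 13, 0, 0, -0.014]],
], fingers=4.5)

```text
time_s: 27.9
tool_pos: [376.3, -308.5, 178.9]
tool_rot: [-0.0, 0.778, -0.628, 0.0]
force: [0.2, -0.0, 0.7]
opening: 0.528
finger_force: 0.0
```

Request:
send_rows([
  [[0, 0, 0, 0, 0, 0], [0, 0, 0, 0, 0, 0], [0, 0, 0, 0, 0, 0], [0, 0, 0, 0, 0, 0], [0, 0, 0, 0, 0, 0], [0, 0, 0, 0, 0, 0], [0, 0, 0, 0, 0, 0]],
], fingers=0, newtons=40)

```text
time_s: 28.48
tool_pos: [376.5, -308.6, 179.7]
tool_rot: [-0.001, 0.778, -0.628, 0.002]
force: [-0.4, 2.4, 6.8]
opening: 0.124
finger_force: 39.3
```

Request:
send_rows([
  [[0, 0, -4, 0, 0, 0], [0, 0, -8, 0, 0, 0], [0, 0, -12, 0, 0, 0], [0, 0, -12, 0, 0, 0]],
])

```text
time_s: 28.82
tool_pos: [376.8, -309.6, 307.6]
tool_rot: [-0.001, 0.778, -0.628, 0.007]
force: [1.1, -1.1, 1.2]
opening: 0.123
finger_force: 39.1
```

```bash
python3 -c "
from h import *
print(T_tool()[:3,3].round(1)); M=down(np.pi+.03)
print(rel([430,0,320],M),rel([592,298,300],M))
"
```

```text
[ 376.8 -309.6  307.6]
[-2.9113e+01 -1.1768e+01 -1.3920e+00 -1.2000e-02 -9.0000e-03  1.8400e-01] [-5.4823e+01 -3.3894e+01  5.9700e-01 -1.2000e-02 -9.0000e-03  1.8400e-01]
```

Request:
send_rows([
  [[-3.4, -2.1, 0, 0, 0, 0.02], [-6.8, -4.2, 0, 0, 0, 0.04], [-10.2, -6.3, 0, 0, 0, 0.06], [-13.6, -8.4, 0, 0, 0, 0.08], [-17, -10.5, 0, 0, 0, 0.1], [-20.4, -12.6, 0, 0, 0, 0.12], [-23.8, -14.7, 0, 0, 0, 0.14], [-27.2, -16.8, 0, 0, 0, 0.16], [-30.6, -18.9, 0, 0, 0, 0.184], [-34, -21, 0, 0, 0, 0.184]],
])

```text
time_s: 29.65
tool_pos: [509.2, 70.4, 298.4]
tool_rot: [-0.001, 0.717, -0.697, 0.0]
force: [1.1, -1.1, 0.5]
opening: 0.126
finger_force: 39.2
```

Request:
send_rows([
  [[0, 0, 0, 0, 0, 0], [0, 0, 0, 0, 0, 0], [0, 0, 0, 0, 0, 0]],
])

```text
time_s: 29.9
tool_pos: [509.0, 68.3, 298.0]
tool_rot: [-0.0, 0.718, -0.697, 0.0]
force: [0.6, -0.3, -0.5]
opening: 0.118
finger_force: 39.2
```

```bash
python3 -c "
from h import *
print(T_tool()[:3,3].round(1)); M=down(np.pi+.03)
print(rel([592,298,260],M))
"
```

```text
[509.   68.3 298. ]
[-22.712  -8.976   3.801  -0.      0.     -0.   ]
```

Request:
send_rows([
  [[-4, -1.6, 0, 0, 0, 0], [-8, -3.2, 0, 0, 0, 0], [-12, -4.8, 0, 0, 0, 0], [-16, -6.4, 0, 0, 0, 0], [-20, -8, 0, 0, 0, 0], [-22.7, -9, 2, 0, 0, 0], [-22.7, -9, 3.8, 0, 0, 0], [-22.7, -9, 3.8, 0, 0, 0], [-22.7, -9, 3.8, 0, 0, 0], [-22.7, -9, 3.8, 0, 0, 0]],
])

```text
time_s: 30.73
tool_pos: [593.0, 296.3, 262.4]
tool_rot: [-0.001, 0.717, -0.697, 0.001]
force: [0.3, -0.0, -0.1]
opening: 0.124
finger_force: 39.2
```

```bash
python3 -c "
from h import *
print(T_tool()[:3,3].round(1)); M=down(np.pi+.03)
print(rel([592,298,185],M)); shot('w9',f=1.25)
"
```

```text
[593.  296.3 262.4]
[-1.700e-01  1.130e-01  7.738e+00 -3.000e-03  1.000e-03 -2.000e-03]
```

View pics/w9.png

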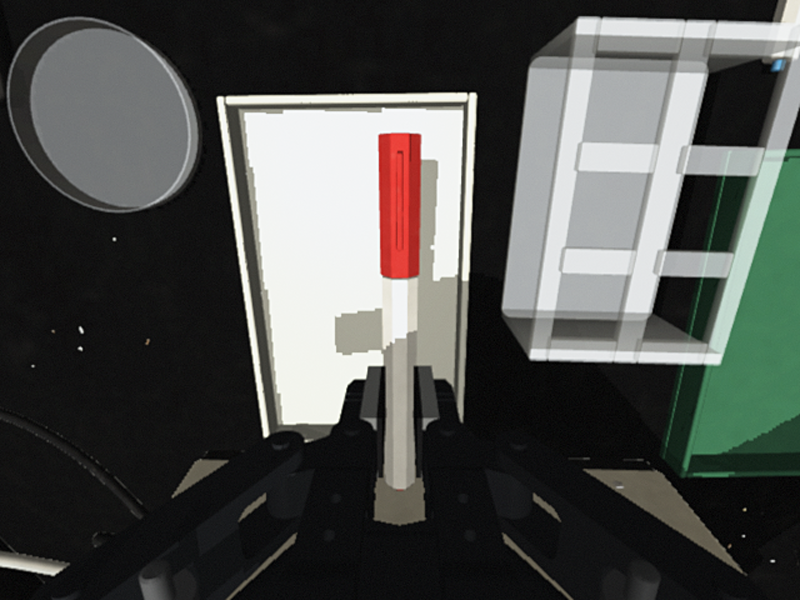

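The marker is held over the white tray, whose rim corners are at (218,97), (477,94) and (264,437). The stand's near edge is at about x=505–530.

```bash
python3 -c "
from h import *
k=cam('wrist',np.load('pics/w9_T.npy'))
print(p2w(k,np.array([(218,97),(477,94),(264,437)])/1.25,22).round(0)[:,:2].tolist(), p2w(k,np.array([(580,20),(530,360)])/1.25,60).round(0)[:,:2].tolist())"
```

```text
[[679.0, 188.0], [561.0, 184.0], [672.0, 372.0]] [[533.0, 165.0], [533.0, 298.0]]
```

Request:
send_rows([
  [[-0.15, 0.1, 3, 0, 0, 0], [-0.15, 0.1, 5.5, 0, 0, 0], [-0.15, 0.1, 7.2, 0, 0, 0], [-0.15, 0.1, 7.7, 0, 0, 0], [-0.15, 0.1, 7.7, 0, 0, 0], [-0.15, 0.1, 7.7, 0, 0, 0], [-0.15, 0.1, 7.7, 0, 0, 0]],
])

```text
time_s: 31.37
tool_pos: [592.0, 299.0, 185.6]
tool_rot: [-0.002, 0.717, -0.697, 0.0]
force: [0.7, 0.1, 0.4]
opening: 0.123
finger_force: 39.2
```

Request:
send_rows([
  [[0, 0, 0, 0, 0, 0], [0, 0, 0, 0, 0, 0], [0, 0, 0, 0, 0, 0], [0, 0, -3, 0, 0, 0], [0, 0, -7, 0, 0, 0], [0, 0, -11, 0, 0, 0], [0, 0, -12, 0, 0, 0], [0, 0, -12, 0, 0, 0]],
], fingers=2.6)

```text
time_s: 32.03
tool_pos: [592.2, 299.5, 309.8]
tool_rot: [-0.005, 0.717, -0.697, 0.001]
force: [0.5, -0.4, 0.2]
opening: 0.305
finger_force: 0.0
```

```bash
python3 -c "
from h import *
print(T_tool()[:3,3].round(1)); M=down(np.pi+.03)
print(rel([417,110,300],M))
c=find('red',(592,298),10.5,'r2')"
```

```text
[592.2 299.5 309.8]
[ 1.8436e+01  1.8072e+01  7.2100e-01 -9.0000e-03  5.0000e-03 -1.0000e-03]
red len 188.7 col len 138.6 mid [613.5 276.9] axis [-0.01  1.  ]
c [613.3 297.9] yaw pi+ 0.01[ WARN:0@0.300] global loadsave.cpp:1063 imwrite_ Unsupported depth image for selected encoder is fallbacked to CV_8U.
```

Request:
send_rows([
  [[2.8, 2.8, 0, 0, 0, 0], [5.6, 5.5, 0, 0, 0, 0], [8.4, 8.2, 0, 0, 0, 0], [11.2, 11, 0, 0, 0, 0], [14, 13.8, 0, 0, 0, 0], [16.8, 16.5, 0, 0, 0, 0], [18.4, 18, 0.7, -0.009, 0.005, 0], [18.4, 18, 0.7, -0.009, 0.005, 0], [18.4, 18, 0.7, -0.009, 0.005, 0], [18.4, 18, 0.7, -0.009, 0.005, 0]],
], fingers=8.5)

```text
time_s: 32.92
tool_pos: [417.0, 110.3, 295.9]
tool_rot: [0.005, 0.717, -0.697, -0.001]
force: [0.2, 0.8, 0.1]
opening: 0.997
finger_force: 0.0
```

Request:
send_rows([
  [[0, 0, 0, 0, 0, 0], [0, 0, 0, 0, 0, 0], [0, 0, 0, 0, 0, 0]],
])

```text
time_s: 33.17
tool_pos: [417.2, 110.6, 295.9]
tool_rot: [0.005, 0.717, -0.697, -0.001]
force: [-1.0, -0.4, 0.8]
opening: 0.995
finger_force: 0.0
```

```bash
python3 -c "
from h import *
c,y,a=find('blue',(417,115),6.5,'b1'); M=down(np.pi+y); print(T_tool()[:3,3].round(1),rel([*c,178],M))" 2>/dev/null
```

```text
blue len 71.3 col len 71.3 mid [517.9  56.3] axis [0.423 0.906]
c [526.8  75.3] yaw pi+ -0.436
[417.2 110.5 295.9] [ 3.7760e+00 -1.0958e+01  1.1713e+01  8.0000e-03 -7.0000e-03  4.6600e-01]
```

```bash
sed -i 's/(g>80)/(g>125)/' h.py; python3 -c "
from h import *
c,y,a=find('blue',(417,98),6.5,'b1',rad=85); M=down(np.pi+y); print(T_tool()[:3,3].round(1),rel([*c,178],M))" 2>/dev/null
```

```text
blue len 141.0 col len 141.0 mid [415.   97.8] axis [0.003 1.   ]
c [415.1 118.8] yaw pi+ -0.003
[417.1 110.4 296. ] [-9.0300e-01  7.5000e-02  1.1795e+01  9.0000e-03 -5.0000e-03  3.2000e-02]
```

Request:
send_rows([
  [[-0.5, 0.08, 3.5, 0.009, -0.005, 0.03], [-0.9, 0.08, 7, 0.009, -0.005, 0.03], [-0.9, 0.08, 10, 0.009, -0.005, 0.03], [-0.9, 0.08, 11.7, 0.009, -0.005, 0.03], [-0.9, 0.08, 11.7, 0.009, -0.005, 0.03], [-0.9, 0.08, 11.7, 0.009, -0.005, 0.03], [-0.9, 0.08, 11.7, 0.009, -0.005, 0.03]],
], fingers=4.5)

```text
time_s: 33.85
tool_pos: [415.6, 118.9, 180.9]
tool_rot: [0.001, -0.707, 0.707, -0.001]
force: [0.6, 0.1, 0.8]
opening: 0.53
finger_force: 0.0
```

Request:
send_rows([
  [[0, 0, 0, 0, 0, 0], [0, 0, 0, 0, 0, 0], [0, 0, 0, 0, 0, 0], [0, 0, 0, 0, 0, 0], [0, 0, 0, 0, 0, 0], [0, 0, 0, 0, 0, 0], [0, 0, 0, 0, 0, 0]],
], fingers=0)

```text
time_s: 34.43
tool_pos: [415.3, 118.8, 180.6]
tool_rot: [0.002, -0.707, 0.707, -0.001]
force: [-1.2, 1.0, 5.7]
opening: 0.121
finger_force: 39.3
```

Request:
send_rows([
  [[0, 0, -4, 0, 0, 0], [0, 0, -8, 0, 0, 0], [0, 0, -11, 0, 0, 0], [0, 0, -11, 0, 0, 0]],
])

```text
time_s: 34.77
tool_pos: [416.0, 118.8, 296.6]
tool_rot: [0.006, -0.707, 0.707, -0.002]
force: [0.6, -0.6, 0.6]
opening: 0.122
finger_force: 39.1
```

```bash
python3 -c "
from h import *
print(T_tool()[:3,3].round(1)); M=down(np.pi+.03)
print(rel([636,298,290],M))"
```

```text
[416.  118.8 296.6]
[-1.7932e+01 -2.1984e+01  9.8500e-01 -1.1000e-02  5.0000e-03 -3.1000e-02]
```

Request:
send_rows([
  [[-2.5, -3.1, 0, 0, 0, 0], [-5, -6.2, 0, 0, 0, 0], [-7.5, -9.3, 0, 0, 0, -0.01], [-10, -12.3, 0, 0, 0, -0.02], [-12.5, -15.4, 0, 0, 0, -0.03], [-15, -18.5, 0, -0.01, 0.005, -0.03], [-17.9, -22, 1, -0.01, 0.005, -0.03], [-17.9, -22, 1, -0.01, 0.005, -0.03], [-17.9, -22, 1, -0.01, 0.005, -0.03], [-17.9, -22, 1, -0.01, 0.005, -0.03]],
])

```text
time_s: 35.6
tool_pos: [635.0, 297.3, 277.8]
tool_rot: [0.006, 0.717, -0.697, -0.002]
force: [0.2, -0.4, -0.2]
opening: 0.122
finger_force: 39.2
```

Request:
send_rows([
  [[0, 0, 3, 0, 0, 0], [0, 0, 5, 0, 0, 0], [0, 0, 5, 0, 0, 0], [0, 0, 5, 0, 0, 0]],
])

```text
time_s: 35.93
tool_pos: [633.8, 296.2, 230.5]
tool_rot: [0.005, 0.717, -0.697, -0.001]
force: [0.8, -0.1, 0.4]
opening: 0.117
finger_force: 39.2
```

```bash
python3 -c "
from h import *
print(T_tool()[:3,3].round(1)); M=down(np.pi+.03)
print(rel([636,298,185.5],M))"
```

```text
[633.8 296.2 230.5]
[-1.930e-01 -2.670e-01  4.498e+00  9.000e-03 -5.000e-03 -1.000e-03]
```

Then release, lift, and move over the screwdriver area.

Request:
send_rows([
  [[-0.1, -0.2, 2, 0.009, -0.005, 0], [-0.1, -0.2, 4, 0.009, -0.005, 0], [-0.1, -0.2, 4.5, 0.009, -0.005, 0], [-0.1, -0.2, 4.5, 0.009, -0.005, 0], [-0.1, -0.2, 4.5, 0.009, -0.005, 0], [-0.1, -0.2, 4.5, 0.009, -0.005, 0]],
])

```text
time_s: 36.43
tool_pos: [636.5, 298.1, 187.0]
tool_rot: [-0.002, 0.717, -0.697, 0.0]
force: [0.8, -0.5, 0.7]
opening: 0.121
finger_force: 39.2
```

Request:
send_rows([
  [[0, 0, 0, 0, 0, 0], [0, 0, 0, 0, 0, 0], [0, 0, 0, 0, 0, 0], [0, 0, -3, 0, 0, 0], [0, 0, -7, 0, 0, 0], [0, 0, -11, 0, 0, 0], [0, 0, -14, 0, 0, 0], [0, 0, -14, 0, 0, 0], [0, 0, -14, 0, 0, 0]],
], fingers=2.6)

```text
time_s: 37.18
tool_pos: [636.3, 297.9, 328.0]
tool_rot: [-0.003, 0.717, -0.697, 0.0]
force: [0.5, 0.8, -1.0]
opening: 0.304
finger_force: 0.0
```

```bash
python3 -c "
from h import *
print(T_tool()[:3,3].round(1)); M=down(np.pi)
print(rel([417,-75,300],M)); shot('w10',f=1.25)"
```

```text
[636.3 297.9 328. ]
[ 3.6647e+01  2.3022e+01  2.5590e+00 -4.0000e-03  4.0000e-03  2.9000e-02]
```

View pics/w10.png

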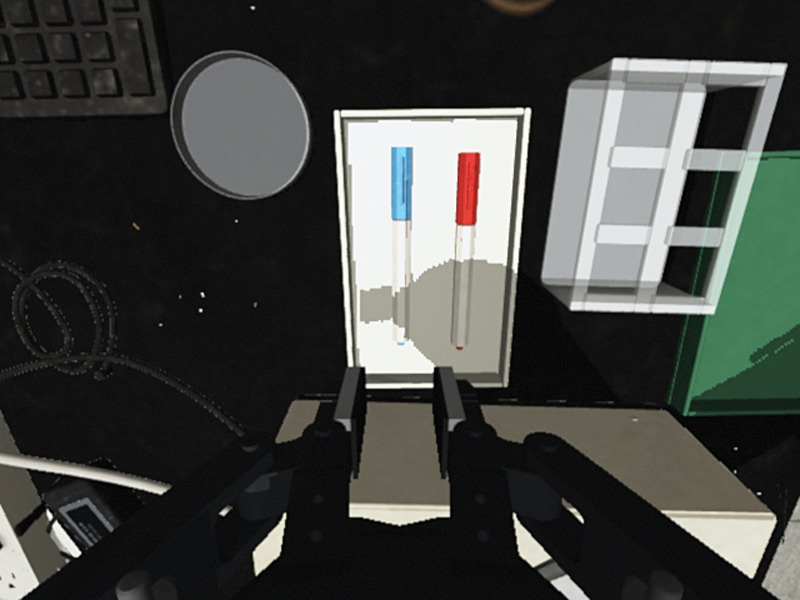

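Both markers lie flat in the white tray: blue at (401,245), red at (466,250). Now the screwdriver.

Request:
send_rows([
  [[3.4, 2.1, 0, 0, 0, 0], [6.8, 4.2, 0, 0, 0, 0], [10.2, 6.4, 0, 0, 0, 0.01], [13.6, 8.5, 0, 0, 0, 0.02], [17, 10.7, 0, 0, 0, 0.03], [20.4, 12.8, 0, 0, 0, 0.03], [23.8, 15, 0, 0, 0, 0.03], [27.2, 17.1, 0, 0, 0, 0.03], [30.6, 19.2, 1, 0, 0, 0.03], [34, 21.4, 2, 0, 0, 0.03]],
], fingers=8.5)

```text
time_s: 38.07
tool_pos: [430.7, -49.5, 303.0]
tool_rot: [-0.0, -0.707, 0.707, 0.0]
force: [0.0, 0.7, -0.2]
opening: 0.996
finger_force: 0.0
```

Request:
send_rows([
  [[2.6, 1.6, 0.5, 0, 0, 0], [2.6, 1.6, 0.5, 0, 0, 0], [2.6, 1.6, 0.5, 0, 0, 0], [2.6, 1.6, 0.5, 0, 0, 0]],
])

```text
time_s: 38.4
tool_pos: [416.0, -74.2, 298.6]
tool_rot: [-0.0, -0.707, 0.708, 0.001]
force: [-0.0, -0.1, -0.7]
opening: 0.993
finger_force: 0.0
```

```bash
python3 -c "
from h import *
c,y,a=find('driver',(417,-90),7.5,'d1',rad=110); M=down(np.pi+y); print(T_tool()[:3,3].round(1),rel([*c,178],M))" 2>/dev/null
```

```text
driver len 76.5 col len 76.5 mid [440.7 -70.4] axis [ 0.095 -0.995]
c [440.7 -70.4] yaw pi+ 0.095
[416.3 -73.8 298.8] [-3.3800e-01 -2.4530e+00  1.2076e+01  1.0000e-03  0.0000e+00 -9.6000e-02]
```

Request:
send_rows([
  [[-0.3, -2.45, 4, 0, 0, -0.095], [-0.3, -2.45, 7, 0, 0, -0.095], [-0.3, -2.45, 10, 0, 0, -0.095], [-0.3, -2.45, 12, 0, 0, -0.095], [-0.3, -2.45, 12, 0, 0, -0.095], [-0.3, -2.45, 12, 0, 0, -0.095], [-0.3, -2.45, 12, 0, 0, -0.095]],
], fingers=4.5)

```text
time_s: 39.03
tool_pos: [441.5, -70.6, 181.0]
tool_rot: [-0.001, 0.74, -0.673, 0.001]
force: [-0.7, -0.7, 0.2]
opening: 0.524
finger_force: 0.0
```

Request:
send_rows([
  [[0, 0, 0, 0, 0, 0], [0, 0, 0, 0, 0, 0], [0, 0, 0, 0, 0, 0], [0, 0, 0, 0, 0, 0], [0, 0, 0, 0, 0, 0], [0, 0, 0, 0, 0, 0], [0, 0, 0, 0, 0, 0]],
], fingers=0)

```text
time_s: 39.62
tool_pos: [441.2, -71.0, 181.1]
tool_rot: [-0.001, 0.74, -0.673, 0.001]
force: [-0.7, 2.3, 5.6]
opening: 0.16
finger_force: 39.3
```

Request:
send_rows([
  [[0, 0, -4, 0, 0, 0], [0, 0, -8, 0, 0, 0], [0, 0, -11, 0, 0, 0], [0, 0, -11, 0, 0, 0]],
])

```text
time_s: 39.95
tool_pos: [441.8, -71.5, 297.0]
tool_rot: [-0.004, 0.74, -0.673, 0.004]
force: [-0.2, -0.6, 0.5]
opening: 0.156
finger_force: 37.0
```

```bash
python3 -c "
from h import *
print(T_tool()[:3,3].round(1)); M=down(np.pi+.06)
print(rel([360,329,280],M))"
```

```text
[441.8 -71.5 297. ]
[-4.0644e+01  4.3880e+00  1.6310e+00 -1.1000e-02 -0.0000e+00  3.4000e-02]
```

Request:
send_rows([
  [[-4, 0.4, 0, 0, 0, 0.01], [-8, 0.9, 0, 0, 0, 0.02], [-12, 1.3, 0, 0, 0, 0.03], [-16, 1.7, 0, 0, 0, 0.034], [-20, 2.2, 0, 0, 0, 0.034], [-24, 2.6, 0, -0.01, 0, 0.034], [-28, 3, 0, -0.01, 0, 0.034], [-32, 3.5, 0, -0.01, 0, 0.034], [-36, 3.9, 0, -0.01, 0, 0.034], [-39, 4.2, 0, -0.01, 0, 0.034]],
])

```text
time_s: 40.78
tool_pos: [360.9, 315.6, 289.3]
tool_rot: [0.003, 0.729, -0.685, -0.004]
force: [1.0, -0.4, 0.3]
opening: 0.156
finger_force: 37.0
```

Request:
send_rows([
  [[-1.6, 0.2, 1, 0, 0, 0], [-1.6, 0.2, 1.6, 0, 0, 0], [-1.6, 0.2, 1.6, 0, 0, 0], [-1.6, 0.2, 1.6, 0, 0, 0]],
])

```text
time_s: 41.12
tool_pos: [359.0, 328.4, 273.0]
tool_rot: [0.004, 0.728, -0.686, -0.003]
force: [-0.5, -0.7, 0.4]
opening: 0.153
finger_force: 37.0
```

```bash
python3 -c "
from h import *
print(T_tool()[:3,3].round(1)); M=down(np.pi+.06)
print(rel([360,329,186.5],M))"
```

```text
[359.  328.4 273. ]
[-6.200e-02 -1.970e-01  8.652e+00  1.100e-02 -1.000e-03 -0.000e+00]
```

Request:
send_rows([
  [[0, -0.1, 3.5, 0.011, 0, 0], [0, -0.1, 6.5, 0.011, 0, 0], [0, -0.1, 8.2, 0.011, 0, 0], [0, -0.1, 8.7, 0.011, 0, 0], [0, -0.1, 8.7, 0.011, 0, 0], [0, -0.1, 8.7, 0.011, 0, 0], [0, -0.1, 8.7, 0.011, 0, 0]],
])

```text
time_s: 41.7
tool_pos: [359.5, 328.8, 187.7]
tool_rot: [-0.001, 0.728, -0.686, 0.0]
force: [-0.4, 0.1, -0.9]
opening: 0.153
finger_force: 37.1
```

Request:
send_rows([
  [[0, 0, 0, 0, 0, 0], [0, 0, 0, 0, 0, 0], [0, 0, 0, 0, 0, 0], [0, 0, -3, 0, 0, 0], [0, 0, -7, 0, 0, 0], [0, 0, -11, 0, 0, 0], [0, 0, -15, 0, 0, 0], [0, 0, -15, 0, 0, 0], [0, 0, -15, 0, 0, 0]],
], fingers=3.2)

```text
time_s: 42.45
tool_pos: [359.2, 329.3, 339.7]
tool_rot: [-0.003, 0.728, -0.685, -0.001]
force: [0.4, 0.6, -1.6]
opening: 0.375
finger_force: 0.0
```

```bash
python3 -c "
from h import *
shot('w11',f=0.62); a=cv2.imread('pics/w11.png'); b=imaging.snapshot('top')[:,:,::-1][150:390,120:520]; b=cv2.resize(b,(a.shape[1],int(b.shape[0]*a.shape[1]/b.shape[1])))
cv2.imwrite('pics/fin.png',np.hstack([a,cv2.resize(b,(a.shape[1],a.shape[0]))]))
find('driver',(360,329),11.5,'d2',rad=110)" 2>/dev/null
```

```text
driver len 75.3 col len 75.3 mid [359.  329.2] axis [ 0.038 -0.999]
c [359.  329.2] yaw pi+ 0.038
```

View pics/fin.png

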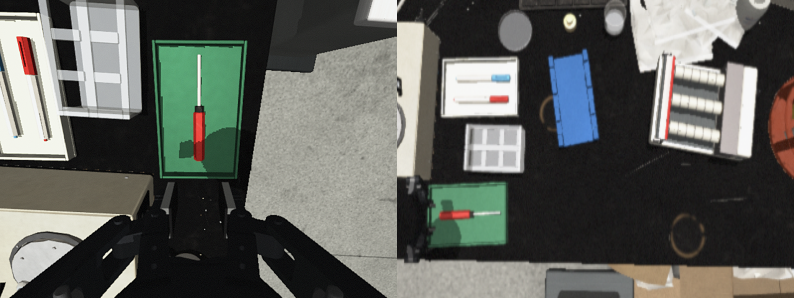

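The screwdriver lies flat in the green tray, both markers are in the white tray, and the rollers are in place under the closed keeper.

```bash
python3 -c "
from bench import robot
print(robot.hand_in())"
```

```text
the job is handed in; nothing more can be done
None
```

I handed the job in at about 42 s of arm time; no verdict came back. The camera checks showed all three rollers home with the keeper flat over them, both markers flat in the white tray and the screwdriver flat in the green tray; I never moved the arm near the beaker, brass weight or petri dish.

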